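# File a test cassette in the storage box

### The job

The test cassette standing in the yellow rack has to be filed in the closed storage box: push the spatula's blade into the notch in the box's front rim, lever the lid up with it, then swing the lid back well past upright so that it stays open, and lay the spatula back down on the grey mat. Then slide the cassette down, without dropping it, into the empty slot that is wide enough for it until it is fully home. Leave the box open for the next ones, and do not disturb the two cassettes already filed in it, the bottle or the jar.

Things in the scene. Friction and masses are not known exactly. Their poses are not given: they have to be found in the camera images.
- storagebox: white box, fixed to the bench, 130 (x) by 160 (y) by 66 mm high without the lid, walls and floor 4 mm thick. Origin at the centre of its underside, z up; its front wall (-x side) faces the robot. Inside, four clip-in slot holders stand side by side along y at -48, -16, 16 and 48 mm, in an order that changes; all slots run along the box's x
- notch (a point): pry notch in the top of the box's front wall: an opening 48 mm wide (y) and 7 mm high under the closed lid. The point is the middle of the notch's bottom edge on the outer face of the wall, 59 mm above the bench (the closed lid's underside is at 66 mm); axes as the box. Inside, nothing stands above 57 mm
- lid (a joint): angle of the lid, rad: 0 shut, 1.57 upright, stop at 1.92. A clear blue flat plate 130 by 160 by 5 mm with dark seal strips that lies flush on the box's rim, hinged along the rim's rear edge, 0.2 kg. Its hinge is stiff (0.2 N m of friction): it stays where it is left at any angle, and needs about 4 N upward under its front half to rise
- lid_hinge (a point): middle of the hinge line of the lid (along the box's y), at the top of the box's rear rim, 66 mm above the bench, level with the lid's underside; 130 mm behind the front face; moves with nothing but the box, its axes turn with the lid
- lid_front (a point): middle of the lid's front edge, at its underside, on the moving lid
- spatula_grip (a point): grip point on the spatula: the middle of its handle's width and height, 25 mm behind the handle's front end. Spatula axes: x along it towards the blade's tip, z up off the blade's flat. Handle dark green, 105 mm long, 18 mm wide, 24 mm high, its bottom on the mat; blade steel, 90 mm long beyond the handle, 20 mm wide, 2 mm thick, at half the handle's height. About 0.09 kg, balances about at this point
- spatula_tip (a point): tip of the blade (middle of its end), 115 mm ahead of spatula_grip. With the blade 55 mm inside the notch the spatula can be tipped about 0.3 rad over the notch's edge before the rear end of its handle, 195 mm behind the tip, meets the bench
- spatula: the spatula; origin under the front end of the handle, at the level of the handle's underside
- mat: grey mat 240 by 110 by 3 mm, fixed flat on the bench; origin at the centre of its underside, x along its length; the spatula starts on it. It is at the left or the right
- rack: yellow reading rack, fixed, 130 by 64 by 13 mm; the cassette stands on edge in its groove along x (groove floor 4 mm above the bench). On the other side of the box from the mat. Origin at the centre of its underside
- cassette_center (a point): centre of the white test cassette to be filed: a plate 85 mm (its x) by 6 mm thick (its y) by 50 mm high (its z), standing on a long edge, about 30 g. It may be filed either way round
- cassette: the same cassette; origin at the middle of its lower long edge
- wide_free: the empty wide slot: a yellow holder whose slot is 9 mm wide (y), 96 mm long (x); the cassette's ends run between upright ribs up to 31 mm high with flared tops to 38 mm, the middle 64 mm is open for fingers. Origin at the centre of its underside, on the box's floor 4 mm above the bench; axes as the box; the slot's own floor is 3 mm higher, so that a cassette fully home has its centre 28 mm above this origin
- wide_used: a yellow holder like it, already holding a thick cassette
- slim_free: empty blue holder with a slot 4.5 mm wide, too narrow for the 6 mm cassette
- slim_used: blue holder with a slim cassette in it
- thick_used: the thick cassette already filed, bystander
- slim_used_cassette: the slim (3 mm) cassette already filed, bystander
- reagent: white bottle with blue cap, 40 mm across, 85 mm high, bystander
- samplejar: jar with red cap, 54 mm across, 62 mm high, bystander
There are look-alikes about, which are no part of the job. What is meant by the spatula is not blue, and is the larger of those in its own colour.

How it is judged:
By the outcome, as a careful person would: the job done as asked, in the order asked, and still so for the second after the job is handed in, with the robot touching nothing.
It also fails if it takes over 66 s, if anything falls off the work surface, if the arm or the gripper's body presses on something with over 40 N, if the wrist force passes 120 N, or if a joint passes its speed limit or range.

### The arm

A 6-joint arm with a two-finger parallel gripper is mounted at the origin on the work surface. World frame = base frame: x ahead of the robot, y to its left, z up, the work surface at z = 0. Lengths are in m, angles in rad, forces in N, time in s.
With the tool pointing down it reaches from about 0.25 to 0.775 m from the base axis. Payload 4 kg.
Tool frame: the origin (TCP) lies midway between the tips of the shut fingers; the grasp point (between the pads) lies 19 mm behind it; z points along the fingers, x is the direction in which the jaws open and shut, and the axes are right-handed (so a half turn about z gives the same grasp; the last joint's range is limited). The gripper opens to 94 mm and grips with 3 to 60 N. Pads are 16 mm wide; open, the fingers measure 119 mm over their backs; the gripper's body (75 mm by 177 mm) begins 78 mm behind the grasp point.
Start: joints at [-1.372, 0.087, 1.371, -0, 1.684, -0.103], TCP at [0.163, -0.525, 0.206] pointing down, gripper open.
Joint ranges: [-3.1, 3.1], [-0.76, 2.03], [0.27, 2.55], [-1.08, 4.22], [0.17, 2.65], [-2.57, 2.57]. Speed limits (rad/s): [2.79, 2.79, 3.14, 3.14, 3.14, 3.14].

### API

Orientations are given as [roll, pitch, yaw] about the fixed x, y, z axes, in that order (R = Rz(yaw) Ry(pitch) Rx(roll)).
In Python, from bench import robot gives the robot as it stands.
- The arm moves only by the shell command python3 -m handwheel 'ROWS'. ROWS is a JSON object of lists of equal length, an entry for each row: "delta_pos": the shift along the tool's x, y, z in mm, a list of three; "rotation": the turn, a rotation vector about the tool's x, y, z in rad, a list of three; "claw": the closure, from -1 (fully open) to 1 (shut). In form: {"delta_pos": [[tx, ty, tz], ...], "rotation": [[wx, wy, wz], ...], "claw": [claw, ...]}. A call has exactly 8 rows; each row shifts and turns the commanded pose from where the row before left it, along the tool's axes as they then stand; what a row does not reach is not made up. A row lasts 1/8 s, in which the tool goes at most 62.5 mm and 10.7 degrees, less where a joint would pass 70% of its speed; a pose out of reach is approached as far as the arm can. A call with a gripper value outside its range is refused whole. The fingers move at their own pace and stop on an object; the grip force is fixed at half the most. Time passes only in rows, so rows that do not move let the fingers close, or fill a call up. It gives the time, the measured TCP pose, the force and the opening at its end, in the units of the state.
- robot.get_obs(): the state, without advancing time (a new reading comes with each control period).
- robot.snapshot(name): name is "scene" or "top" or "wrist"; returns a dict with "color" (400x640x3 uint8, red, green, blue), "intrinsics" (3x3 intrinsics, pixels), "k1" (the pictures are not rectified: a ray, as slopes to the right and down, at radius r is drawn at 1 + k1 r^2 times it, then the intrinsics apply), "eye" and "rotation" of the camera in the world. Camera axes: x right, y down, z forward; pixel columns grow to the right and rows downward; lengths in m; the calibration is good to about 2 mm. A picture is of the moment at which its call begins. There is no depth.
- robot.close_job(): hands the job in, once; it reports no verdict.
The state is a dict: "time": time; "joint_positions": joint angles; "qvel": joint speeds; "joint_torque": joint torques, N m; "tool_pos": TCP position; "ee_rot": TCP orientation; "wrist_force": force on the tool from outside, world axes, zero at the start; "wrist_torque": the same for the moment, N m; "width": finger opening in m.
Only numpy, scipy, OpenCV 4.12 (cv2) and the standard library are available. Lean on these libraries where they do the work, as an engineer would, in place of code of your own. Each camera call takes 0.05 s, during which the arm holds its last target.

## Working session

There is one attempt and no reset: what is moved stays moved. The work goes in short steps, Python scripts to look and compute and a shell command to move; the robot and the scene stay as the last step left them, time stands still between calls to the robot, and variables do not carry over. Pictures are saved under pics/ and viewed, and the job is handed in when it is done.

```bash
ls -la; mkdir -p pics; cat > h.py <<'E'
import numpy as np, cv2
from scipy.spatial.transform import Rotation as R
from bench import robot
def snap(n,f):
    s=robot.snapshot(n); cv2.imwrite('pics/'+f+'.png',cv2.cvtColor(s['color'],cv2.COLOR_RGB2BGR))
    np.savez('pics/'+f+'.npz',**{k:np.array(s[k]) for k in ('color','intrinsics','k1','eye','rotation')}); return s
def load(f): return dict(np.load('pics/'+f+'.npz'))
def ray(s,u,v):
    K=np.array(s['intrinsics']);k=float(s['k1'])
    d=np.array([(u-K[0,2])/K[0,0],(v-K[1,2])/K[1,1]]);p=d.copy()
    for _ in range(30): p=d/(1+k*(p@p))
    r=np.array(s['rotation'])@np.array([p[0],p[1],1.]); return np.array(s['eye']),r/np.linalg.norm(r)
def onz(s,u,v,z):
    e,r=ray(s,u,v); return e+r*(z-e[2])/r[2]
def proj(s,P):
    K=np.array(s['intrinsics']);k=float(s['k1'])
    c=np.array(s['rotation']).T@(np.array(P)-np.array(s['eye'])); p=c[:2]/c[2]; p=p*(1+k*(p@p))
    return np.array([K[0,0]*p[0]+K[0,2],K[1,1]*p[1]+K[1,2]])
def tri(obs):
    A=np.zeros((3,3));b=np.zeros(3)
    for s,u,v in obs:
        e,r=ray(s,u,v);M=np.eye(3)-np.outer(r,r);A+=M;b+=M@e
    return np.linalg.solve(A,b)
def crop(s,f,x0,y0,x1,y1,k):
    c=np.array(s['color'])[y0:y1,x0:x1]; cv2.imwrite('pics/'+f+'.png',cv2.cvtColor(cv2.resize(c,None,fx=k,fy=k,interpolation=cv2.INTER_CUBIC),cv2.COLOR_RGB2BGR))
def state():
    o=robot.get_obs(); print('t',round(o['time'],3),'tcp',np.round(o['tool_pos'],4),'rpy',np.round(o['ee_rot'],4),'F',np.round(o['wrist_force'],1),'w',round(float(o['width']),4),'q',np.round(o['joint_positions'],3)); return o
def Rt(o): return R.from_euler('xyz',o['ee_rot'])
def todelta(o,target,rpy=None):
    r=Rt(o); d=r.inv().apply(np.array(target)-np.array(o['tool_pos']))*1000
    w=None if rpy is None else (r.inv()*R.from_euler('xyz',rpy)).as_rotvec()
    print('delta tool mm',np.round(d,1),'rotvec',w if w is None else np.round(w,3)); return d,w
E
python3 - <<'E'
from h import *
state()
for n in ('scene','top','wrist'):
    s=snap(n,n+'0'); print(n,np.round(s['eye'],3),np.round(s['rotation'],3).tolist(),s['k1'],s['intrinsics'])
E
```

```text
total 12
drwxr-xr-x  3 agent agent 4096 Dec  7 08:17 .
drwxr-xr-x 23 root  root  4096 Dec  7 08:17 ..
drwxr-xr-x  2 agent agent 4096 Dec  7 08:17 pics
t 0.0 tcp [ 0.1634 -0.5246  0.2043] rpy [-3.1414e+00  2.2000e-03 -1.2690e+00] F [-0.8 -0.7  0.1] w 0.0942 q [-1.372  0.088  1.372 -0.     1.684 -0.103]
scene [ 1.472 -0.269  0.732] [-2.133, 0.01, 1.359] -0.08460414834436451 [[507.86067243   0.         323.92756702]
 [  0.         507.86067243 198.53730452]
 [  0.           0.           1.        ]]
top [ 0.131 -0.072  1.483] [-2.935, -0.006, -1.564] -0.0052518654394209646 [[502.71406577   0.         314.08383856]
 [  0.         502.71406577 195.93806514]
 [  0.           0.           1.        ]]
wrist [ 0.232 -0.503  0.384] [2.891, 0.003, -1.269] 0.01804759123972786 [[286.74926717   0.         319.97861935]
 [  0.         286.74926717 204.76997893]
 [  0.           0.           1.        ]]
```

```bash
sed -i "s/np.array(s\['rotation'\])/Rc(s)/g" h.py; cat >> h.py <<'E'
def Rc(s):
    r=np.array(s['rotation']); return r if r.shape==(3,3) else R.from_euler('xyz',r).as_matrix()
E
python3 -c "
from h import *
s=load('top0');print(onz(s,320,200,0), proj(s,onz(s,100,300,0.1)))"
```

```text
[ 0.42903048 -0.09627233  0.        ] [100. 300.]
```

View pics/scene0.png

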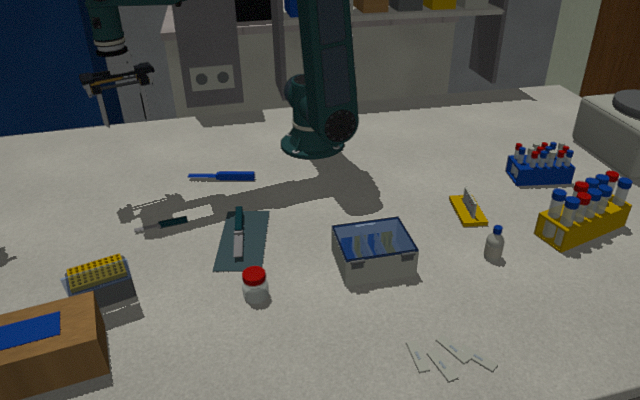

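View pics/top0.png

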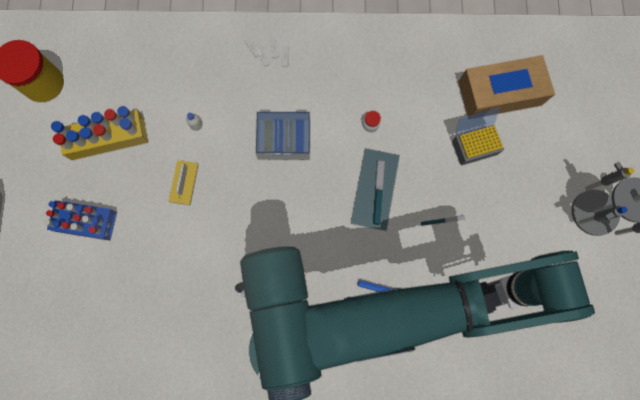

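View pics/wrist0.png

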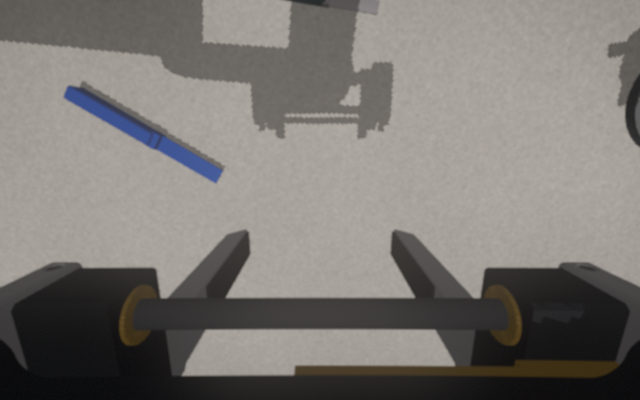

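The top view shows a green spatula on the mat at (379,190), a smaller green one at (440,220) and a blue one at (375,286). The mat one fits the description because it is green and the larger of the two. Next I'll check close crops.

```bash
python3 - <<'E'
from h import *
s=load('top0')
crop(s,'c_sp',340,140,480,240,5.5); crop(s,'c_box',245,100,325,165,9); crop(s,'c_rack',155,100,215,215,5)
E
```

```text
(no output)
```

View pics/c_sp.png

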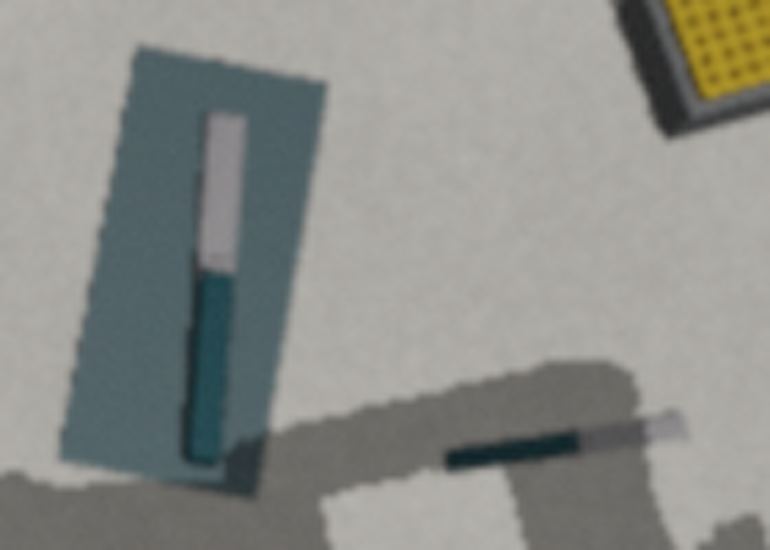

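View pics/c_box.png

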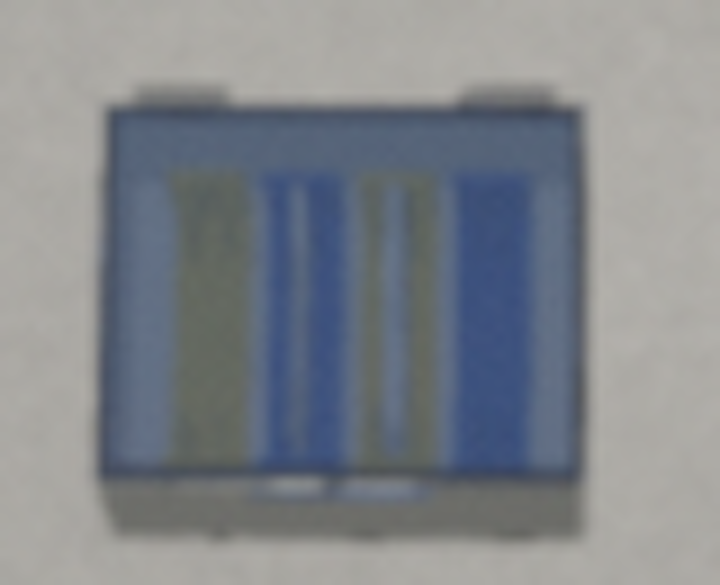

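View pics/c_rack.png

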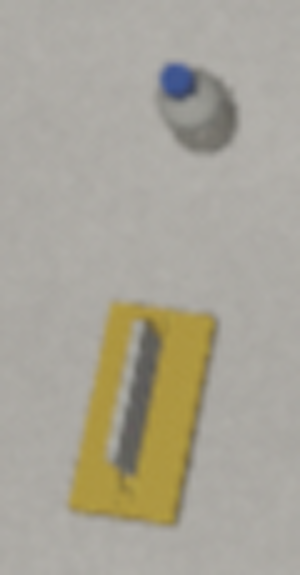

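```bash
python3 - <<'E'
from h import *
s=load('top0')
def P(n,u,v,k,x0,y0,z): 
    p=onz(s,x0+(u+.5)/k-.5,y0+(v+.5)/k-.5,z); print(n,np.round(p,4)); return p
a=P('box FL',100,476,9,245,100,.071);b=P('FR',582,474,9,245,100,.071);c=P('RL',110,108,9,245,100,.071);d=P('RR',582,108,9,245,100,.071)
print('w',np.linalg.norm((a-b)[:2]),np.linalg.norm((c-d)[:2]),'d',np.linalg.norm((a-c)[:2]),np.linalg.norm((b-d)[:2]), 'yaw',np.arctan2(*(a-b)[[0,1]]*[-1,1]),np.arctan2(*(c-d)[[0,1]]*[-1,1]),'ctr',(a+b+c+d)/4)
t=P('tip',227,113,5.5,340,140,.016);h=P('front handle',216,272,5.5,340,140,.027);r=P('rear',202,463,5.5,340,140,.027)
print(np.linalg.norm(t-h),np.linalg.norm(h-r),np.arctan2(*(t-r)[[1,0]]),np.arctan2(*(h-r)[[1,0]]),np.arctan2(*(t-h)[[1,0]]))
q=[P('mat',*x,5.5,340,140,.003) for x in ((138,46),(327,85),(252,498),(62,460))]; print('matc',sum(q)/4,'yaw',np.arctan2(*(q[0]-q[3])[[1,0]]))
q=[P('rack',*x,5,155,100,.013) for x in ((112,302),(217,315),(178,525),(70,510))]; print('rack c',sum(q)/4,'yaw',np.arctan2(*(q[0]-q[3])[[1,0]]),np.arctan2(*(q[1]-q[2])[[1,0]]))
a=P('cas far',139,320,5,155,100,.054);b=P('cas near',113,462,5,155,100,.054);print(np.linalg.norm(a-b),np.arctan2(*(a-b)[[1,0]]))
P('bottle cap',177,80,5,155,100,.085); print(onz(s,372.5,118,.062))
from h import state; state()
E
```

```text
box FL [0.5549 0.0934 0.071 ]
FR [ 0.5569 -0.063   0.071 ]
RL [0.6813 0.094  0.071 ]
RR [ 0.6828 -0.0619  0.071 ]
w 0.15638781697145995 0.1558640858229716 d 0.1264705861451314 0.12586949942668865 yaw 0.012915174773145873 0.009079338542541332 ctr [0.61896996 0.01565034 0.071     ]
tip [ 0.5504 -0.2798  0.016 ]
front handle [ 0.4582 -0.2705  0.027 ]
rear [ 0.354 -0.261  0.027]
0.09338255954855676 0.10466581526820552 -0.09553107277503223 -0.09086529067571338 -0.10079728228985582
mat [ 0.5925 -0.2327  0.003 ]
mat [ 0.5708 -0.3378  0.003 ]
mat [ 0.3388 -0.2908  0.003 ]
mat [ 0.3587 -0.1884  0.003 ]
matc [ 0.46520503 -0.26239919  0.003     ] yaw -0.18749022969967505
rack [0.5465 0.3376 0.013 ]
rack [0.5389 0.2736 0.013 ]
rack [0.4094 0.2897 0.013 ]
rack [0.4179 0.3545 0.013 ]
rack c [0.47815581 0.31384914 0.013     ] yaw -0.13083793147657283 -0.12412649238840366
cas far [0.524  0.3096 0.054 ]
cas near [0.4385 0.3195 0.054 ]
0.08609241179064964 -0.11542825560099385
bottle cap [0.6616 0.2879 0.085 ]
[ 0.66764758 -0.2509681   0.062     ]
t 0.15 tcp [ 0.1634 -0.5247  0.2046] rpy [-3.1414e+00  1.6000e-03 -1.2690e+00] F [-0.7  1.1 -0.9] w 0.0941 q [-1.372  0.088  1.372 -0.     1.684 -0.103]
```

```bash
cat >> h.py <<'E'
def plan(target,rpy,n,frm=None):
    """per-row shift (mm) and turn (rad) for n equal rows"""
    o=robot.get_obs() if frm is None else dict(tool_pos=frm[0],ee_rot=frm[1])
    r=Rt(o); w=(r.inv()*R.from_euler('xyz',rpy)).as_rotvec()/n
    M=sum((r*R.from_rotvec(w*k)).as_matrix() for k in range(n))
    v=np.linalg.solve(M,np.array(target)-np.array(o['tool_pos']))*1000
    print(n,'rows of',np.round(v,1),np.round(w,4),'| len',round(np.linalg.norm(v),1),'deg',round(np.degrees(np.linalg.norm(w)),1)); return v,w
E
python3 - <<'E'
from h import *
import math
plan([.433,-.268,.12],[math.pi,0,-1.666],7)
E
```

```text
7 rows of [-31.5 -43.3  12.1] [0.     0.0002 0.0567] | len 54.9 deg 3.2
```

```bash
python3 -m handwheel '{"delta_pos":[[-31.5,-43.3,12],[-31.5,-43.3,12],[-31.5,-43.3,12],[-31.5,-43.3,12],[-31.5,-43.3,12],[-31.5,-43.3,12],[-31.5,-43.3,12],[0,0,0]],"rotation":[[0,0,0.0567],[0,0,0.0567],[0,0,0.0567],[0,0,0.0567],[0,0,0.0567],[0,0,0.0567],[0,0,0.0567],[0,0,0]],"claw":[-0.4,-0.4,-0.4,-0.4,-0.4,-0.4,-0.4,-0.4]}'
python3 - <<'E'
from h import *
state(); s=snap('wrist','w1')
E
```

```text
time: 1.15
tool_pos: [0.4346, -0.2655, 0.1197]
ee_rot: [3.139, 0.002, -1.66]
wrist_force: [-1.1, -0.4, 0.5]
width: 0.0657
t 1.15 tcp [ 0.4346 -0.2655  0.1197] rpy [ 3.1392e+00  2.3000e-03 -1.6604e+00] F [-1.1 -0.4  0.5] w 0.0657 q [-6.600e-01  3.200e-02  1.600e+00  1.000e-03  1.513e+00  1.000e+00]
```

View pics/w1.png

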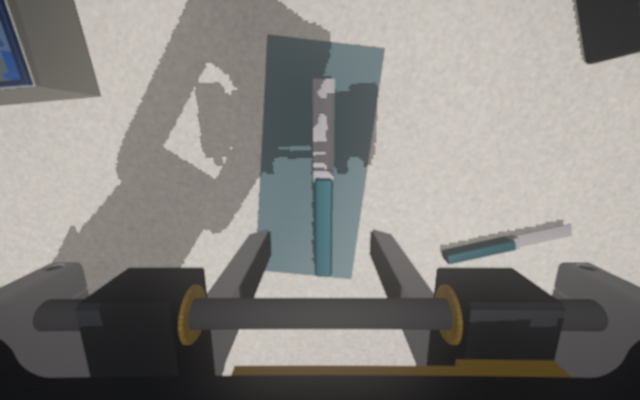

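```bash
python3 - <<'E'
from h import *
import math
s=load('w1')
t=onz(s,324,78,.016);h=onz(s,323.5,180,.027);r=onz(s,324,275,.027)
print(t,h,r,np.linalg.norm(t-h),np.linalg.norm(h-r),np.arctan2(*(t-r)[[1,0]]),np.arctan2(*(h-r)[[1,0]]))
print(proj(s,robot.get_obs()['tool_pos']))
plan([.437,-.2685,.0065],[math.pi,0,-1.666],4)
E
```

```text
[ 0.55234155 -0.27874587  0.016     ] [ 0.46058379 -0.27024352  0.027     ] [ 0.36046246 -0.26208002  0.027     ] 0.09280503949968699 0.10045359034300218 -0.08663857071878421 -0.08135616847475319
[323.48095331 243.73581785]
4 rows of [ 0.3 -0.9 28.5] [0.0006 0.0002 0.001 ] | len 28.5 deg 0.1
```

```bash
python3 -m handwheel '{"delta_pos":[[2.5,0,38],[0,0,38],[0,0,25],[0,0,12],[0,0,0],[0,0,0],[0,0,0],[0,0,0]],"rotation":[[0.001,0,0],[0.001,0,0],[0,0,0],[0,0,0],[0,0,0],[0,0,0],[0,0,0],[0,0,0]],"claw":[-0.4,-0.4,-0.4,-0.4,-0.4,1,1,1]}'
python3 - <<'E'
from h import *
state()
E
```

```text
time: 2.2
tool_pos: [0.4336, -0.2713, 0.0093]
ee_rot: [-3.138, -0.001, -1.666]
wrist_force: [-1.0, -1.0, 0.5]
width: 0.0394
t 2.2 tcp [ 0.4336 -0.2713  0.0093] rpy [-3.1383e+00 -1.0000e-03 -1.6657e+00] F [-1.  -1.   0.5] w 0.0394 q [-6.710e-01  1.260e-01  1.732e+00  1.000e-03  1.280e+00  9.950e-01]
```

```bash
python3 -m handwheel '{"delta_pos":[[0,0,2],[0,0,0],[0,0,0],[0,0,0],[0,0,0],[0,0,-20],[0,0,-40],[0,0,-40]],"rotation":[[0,0,0],[0,0,0],[0,0,0],[0,0,0],[0,0,0],[0,0,0],[0,0,0],[0,0,0]],"claw":[1,1,1,1,1,1,1,1]}'
python3 - <<'E'
from h import *
state(); s=snap('wrist','w2')
E
```

```text
time: 3.2
tool_pos: [0.4325, -0.2707, 0.107]
ee_rot: [-3.141, 0.0, -1.666]
wrist_force: [0.6, -0.1, -0.5]
width: 0.018
t 3.2 tcp [ 0.4325 -0.2707  0.107 ] rpy [-3.1406e+00  4.0000e-04 -1.6660e+00] F [ 0.6 -0.1 -0.5] w 0.018 q [-6.710e-01  3.900e-02  1.618e+00  1.000e-03  1.484e+00  9.950e-01]
```

View pics/w2.png

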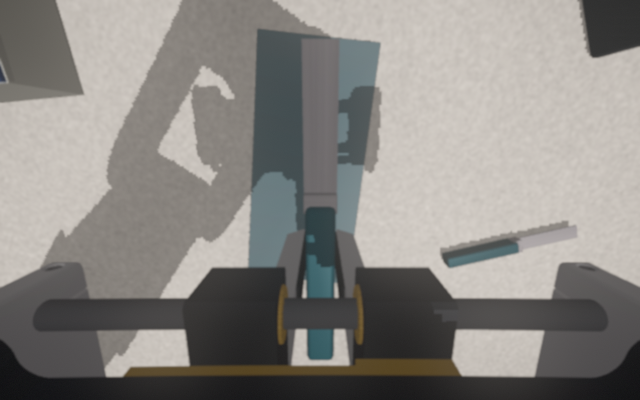

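```bash
python3 - <<'E'
from h import *
s=load('w2');o=robot.get_obs()
crop(s,'c2',270,10,370,110,6)
for z in (.111,.115,.119):
    t=onz(s,320,38,z);a=onz(s,304,100,z);b=onz(s,337.5,100,z);h=onz(s,320,194,z); d=Rt(o).inv().apply(t-o['tool_pos']);print(z,np.round(d*1000,1),'width',np.linalg.norm(a-b),Rt(o).inv().apply(h-o['tool_pos']))
E
```

```text
0.111 [  -2.7 -117.9    4.1] width 0.019355273425917117 [-0.00273035 -0.0304598   0.00319548]
0.115 [-2.700e+00 -1.168e+02  1.000e-01] width 0.018915125278430717 [-0.00270155 -0.03136625 -0.00079485]
0.119 [  -2.7 -115.7   -3.9] width 0.018474977130944214 [-0.00267275 -0.0322727  -0.00478518]
```

View pics/c2.png

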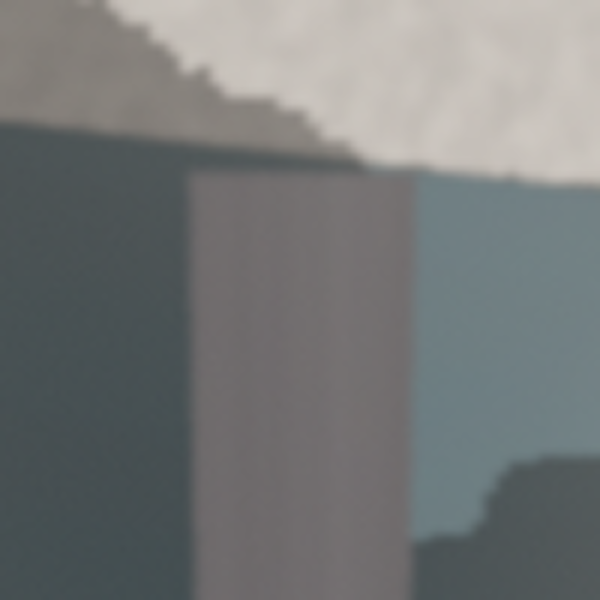

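```bash
python3 - <<'E'
from h import *
import math
state(); plan([.39,.0155,.085],[math.pi,0,-1.561],7)
E
```

```text
t 3.25 tcp [ 0.4356 -0.2731  0.1139] rpy [-3.1308 -0.0059 -1.6659] F [ 0.6 -1.2  2.2] w 0.018 q [-6.710e-01  3.500e-02  1.609e+00  1.000e-03  1.486e+00  9.950e-01]
7 rows of [-40.9   8.6   3.9] [-0.0015 -0.0009 -0.015 ] | len 42.0 deg 0.9
```

```bash
python3 -m handwheel '{"delta_pos":[[-41,8.5,4],[-41,8.5,4],[-41,8.5,4],[-41,8.5,4],[-41,8.5,4],[-41,8.5,4],[-41,8.5,4],[0,0,0]],"rotation":[[0,0,-0.015],[0,0,-0.015],[0,0,-0.015],[0,0,-0.015],[0,0,-0.015],[0,0,-0.015],[0,0,-0.015],[0,0,0]],"claw":[1,1,1,1,1,1,1,1]}'
python3 - <<'E'
from h import *
s=snap('wrist','w3');state();s=snap('scene','s3');crop(s,'s3c',240,140,460,300,3.6)
for i in range(3): state()
E
```

```text
time: 4.25
tool_pos: [0.3869, 0.0205, 0.0776]
ee_rot: [-3.14, 0.0, -1.556]
wrist_force: [0.5, -0.6, -0.4]
width: 0.0178
t 4.3 tcp [0.3876 0.0192 0.078 ] rpy [-3.1397e+00 -9.0000e-04 -1.5581e+00] F [-0.  -1.2 -0.5] w 0.0178 q [-9.600e-02 -2.250e-01  1.920e+00 -1.000e-03  1.445e+00  1.462e+00]
t 4.35 tcp [0.388  0.0184 0.0782] rpy [-3.1392e+00 -1.1000e-03 -1.5599e+00] F [ 0.3 -0.9  0.3] w 0.018 q [-9.800e-02 -2.250e-01  1.919e+00 -1.000e-03  1.445e+00  1.462e+00]
t 4.35 tcp [0.388  0.0184 0.0782] rpy [-3.1392e+00 -1.1000e-03 -1.5599e+00] F [ 0.3 -0.9  0.3] w 0.018 q [-9.800e-02 -2.250e-01  1.919e+00 -1.000e-03  1.445e+00  1.462e+00]
t 4.35 tcp [0.388  0.0184 0.0782] rpy [-3.1392e+00 -1.1000e-03 -1.5599e+00] F [ 0.3 -0.9  0.3] w 0.018 q [-9.800e-02 -2.250e-01  1.919e+00 -1.000e-03  1.445e+00  1.462e+00]
```

View pics/w3.png

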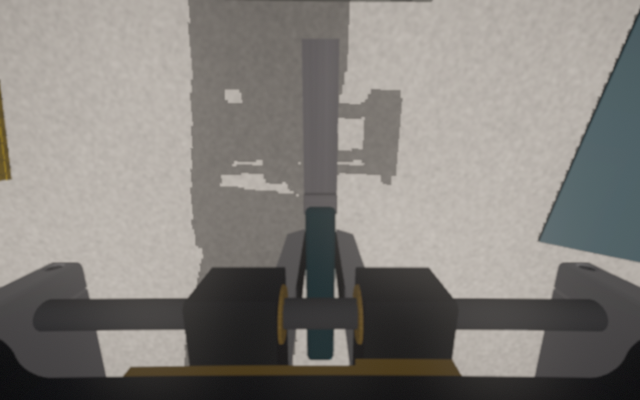

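View pics/s3c.png

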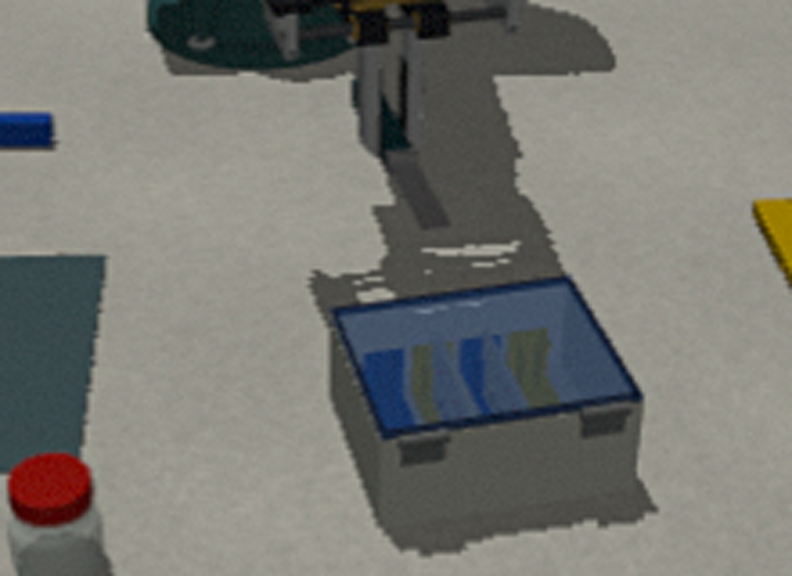

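```bash
python3 - <<'E'
from h import *
s=snap('top','t3');crop(s,'t3c',225,80,345,200,5)
E
```

```text
(no output)
```

View pics/t3c.png

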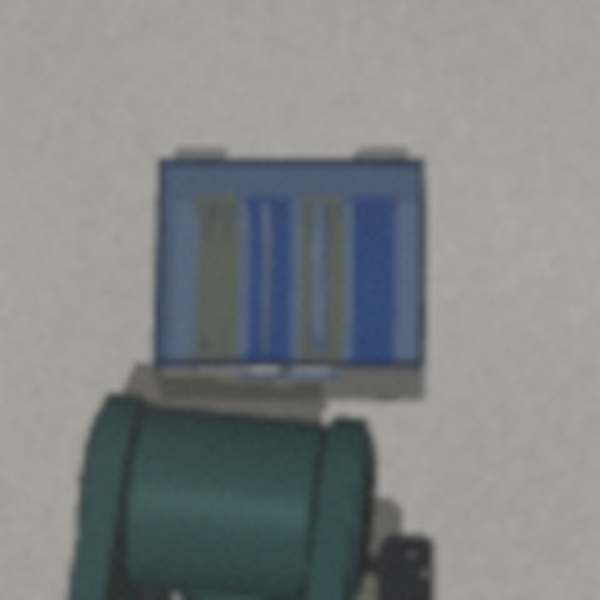

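```bash
python3 - <<'E'
from h import *
s=load('s3');w=load('w3')
u,v=240+(430+.5)/3.6-.5,140+(227+.5)/3.6-.5
e,r=ray(s,u,v)
for x in (.500,.5035,.507):
    print(e+r*(x-e[0])/r[0])
print(tri([(s,u,v),(w,320,39)]))
# lid top corners seen by scene at z=.071 
for n,a,b in (('FL',570,280),('FR',335,310),('RR',385,437),('RL',641,398)):
    print(n,onz(s,240+(a+.5)/3.6-.5,140+(b+.5)/3.6-.5,.071))
t=load('t3')
q=[onz(t,225+(a+.5)/5-.5,80+(b+.5)/5-.5,.071) for a,b in ((156,364),(422,364),(424,158),(162,159))];print(np.round(q,4),sum(q)/4)
print(onz(w,225,1,.066),onz(w,431,1,.066))
E
```

```text
[0.5        0.01863014 0.08310792]
[0.5035     0.01759431 0.08544662]
[0.507      0.01655848 0.08778532]
[0.50552472 0.020051   0.08654007]
FL [0.56274342 0.09450013 0.071     ]
FR [ 0.56112072 -0.05952167  0.071     ]
RR [ 0.68907803 -0.05988395  0.071     ]
RL [0.68821922 0.09468811 0.071     ]
[[ 0.555   0.093   0.071 ]
 [ 0.5564 -0.0623  0.071 ]
 [ 0.6839 -0.0624  0.071 ]
 [ 0.6818  0.0934  0.071 ]] [0.61927314 0.01542421 0.071     ]
[0.5305935  0.07821369 0.066     ] [ 0.53218418 -0.04082508  0.066     ]
```

```bash
python3 - <<'E'
from h import *
w=load('w3')
print(onz(w,230,1,.0),onz(w,431,1,.0),w['eye']); crop(w,'w3c',200,0,460,20,3)
E
```

```text
[0.55546926 0.09369505 0.        ] [ 0.55752737 -0.06249383  0.        ] [0.45865172 0.0220461  0.25749689]
```

View pics/w3c.png

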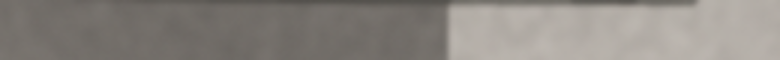

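```bash
python3 -m handwheel '{"delta_pos":[[2,-10,6],[2,-10,6],[0,-10,6],[0,-10,5.5],[0,0,0],[0,0,0],[0,0,0],[0,0,0]],"rotation":[[0,0,0],[0,0,0],[0,0,0],[0,0,0],[0,0,0],[0,0,0],[0,0,0],[0,0,0]],"claw":[1,1,1,1,1,1,1,1]}'
python3 - <<'E'
from h import *
s=snap('wrist','w4');state();crop(s,'w4c',200,0,460,140,3);s=snap('scene','s4');crop(s,'s4c',290,140,430,260,5.5)
state()
E
```

```text
time: 5.4
tool_pos: [0.428, 0.015, 0.0552]
ee_rot: [-3.139, -0.0, -1.561]
wrist_force: [-0.9, 0.4, -1.0]
width: 0.0177
t 5.45 tcp [0.428  0.015  0.0552] rpy [-3.1390e+00 -4.0000e-04 -1.5608e+00] F [-0.5  0.4 -1.4] w 0.018 q [-0.097 -0.108  1.868 -0.     1.378  1.463]
t 5.5 tcp [0.428  0.015  0.0551] rpy [-3.1391e+00 -4.0000e-04 -1.5608e+00] F [ 0.   0.1 -1. ] w 0.0177 q [-0.097 -0.107  1.868 -0.     1.378  1.463]
```

View pics/w4c.png

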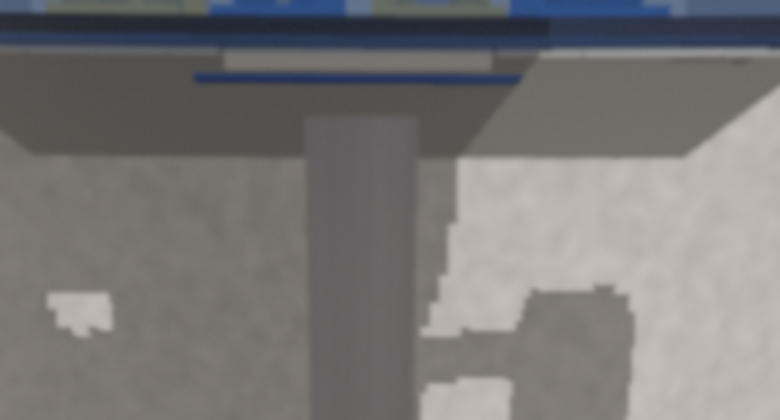

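View pics/s4c.png

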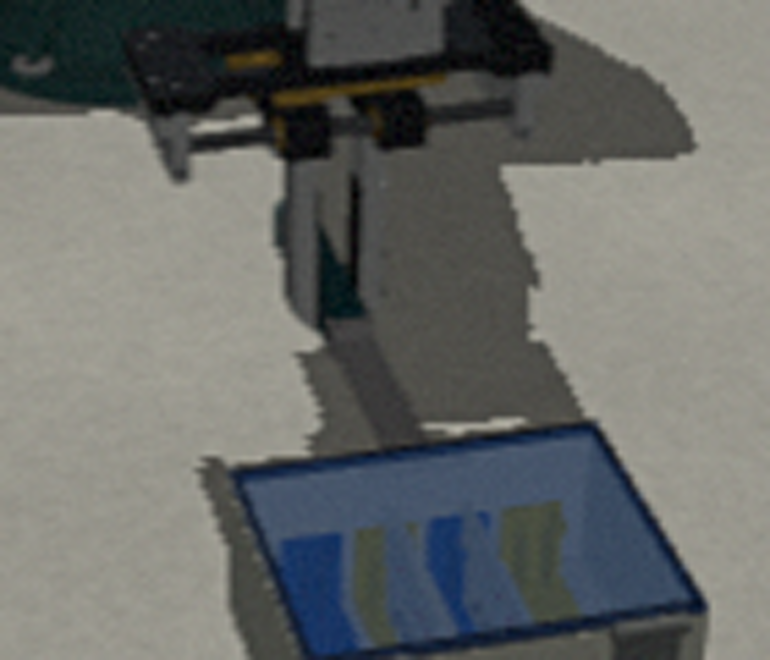

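```bash
python3 -m handwheel '{"delta_pos":[[0,-6,0.7],[0,-6,0],[0,-6,0],[0,-6,0],[0,-6,0],[0,0,0],[0,0,0],[0,0,0]],"rotation":[[0,0,0],[0,0,0],[0,0,0],[0,0,0],[0,0,0],[0,0,0],[0,0,0],[0,0,0]],"claw":[1,1,1,1,1,1,1,1]}'
python3 - <<'E'
from h import *
s=snap('wrist','w5');state();crop(s,'w5c',200,0,460,200,3);s=snap('scene','s5');crop(s,'s5c',290,140,430,260,5.5)
E
```

```text
time: 6.5
tool_pos: [0.4579, 0.0153, 0.0542]
ee_rot: [-3.14, -0.0, -1.561]
wrist_force: [-0.5, -0.1, -0.4]
width: 0.0178
t 6.55 tcp [0.4579 0.0153 0.0542] rpy [-3.1397e+00 -3.0000e-04 -1.5609e+00] F [-0.2  0.1 -0.1] w 0.0175 q [-0.09  -0.037  1.804 -0.     1.372  1.47 ]
```

View pics/w5c.png

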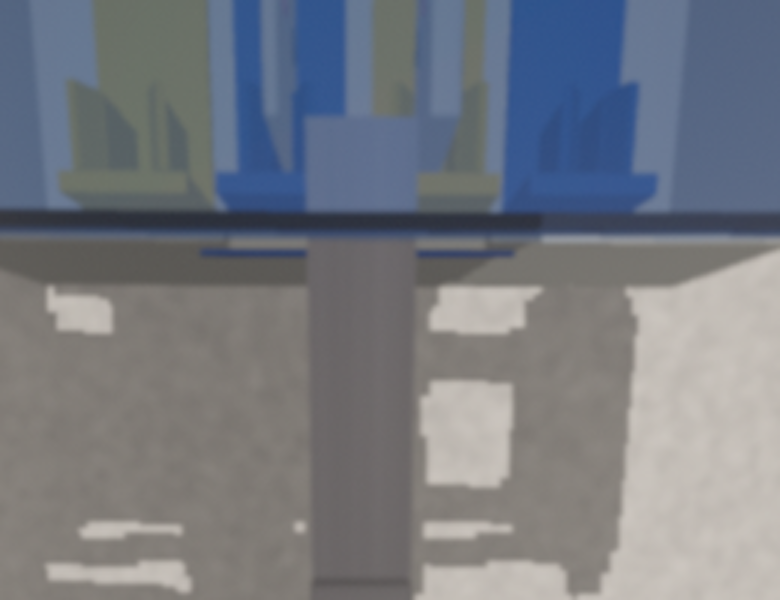

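View pics/s5c.png

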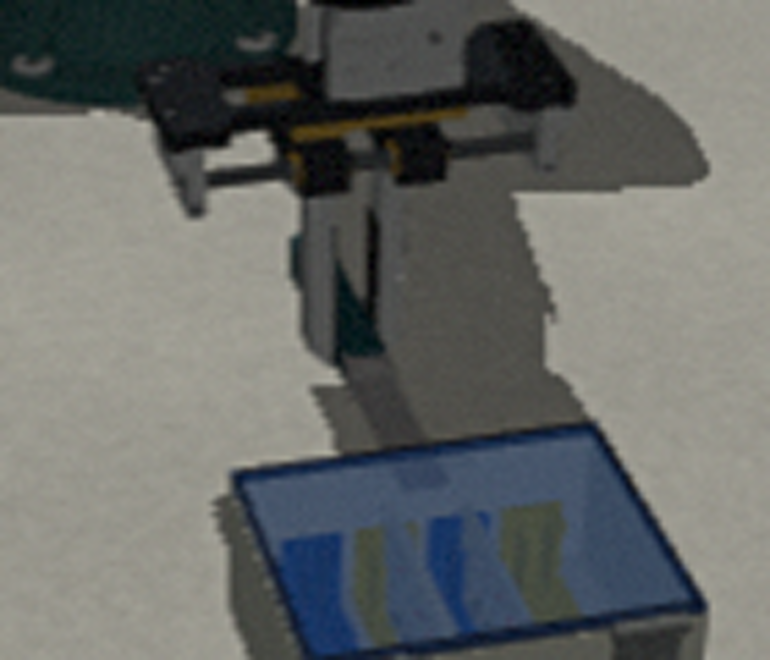

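```bash
python3 -m handwheel '{"delta_pos":[[0,-9,0],[0,-9,0],[0,-9,0],[0,-9,0],[0,0,1.5],[0,0,0],[0,0,0],[0,0,0]],"rotation":[[0,0,0],[0,0,0],[0,0,0],[0,0,0],[0,0,0],[0,0,0],[0,0,0],[0,0,0]],"claw":[1,1,1,1,1,1,1,1]}'
python3 - <<'E'
from h import *
import math
s=snap('wrist','w6');o=state();crop(s,'w6c',200,0,460,200,3)
p=np.array(o['tool_pos']);P=np.array([.5565,p[1],.059]);
for f in (.15,.27):
    r=R.from_rotvec([0,-f,0]); print(f,P+r.apply(p-P)); plan(P+r.apply(p-P),(r*Rt(o)).as_euler('xyz'),4)
E
```

```text
time: 7.6
tool_pos: [0.4939, 0.0156, 0.0529]
ee_rot: [-3.14, -0.0, -1.561]
wrist_force: [0.8, 0.5, -1.0]
width: 0.0179
t 7.65 tcp [0.4939 0.0156 0.0529] rpy [-3.1395e+00 -3.0000e-04 -1.5609e+00] F [ 1.1 -0.1 -1. ] w 0.0178 q [-0.083  0.045  1.725 -0.     1.37   1.478]
0.15 [0.49551053 0.01559791 0.04360792]
4 rows of [ 0.  -0.3  2.3] [0.0375 0.0004 0.    ] | len 2.4 deg 2.1
0.27 [0.49779175 0.01559791 0.03641742]
4 rows of [ 0.  -0.5  4.2] [0.0675 0.0007 0.    ] | len 4.2 deg 3.9
```

View pics/w6c.png

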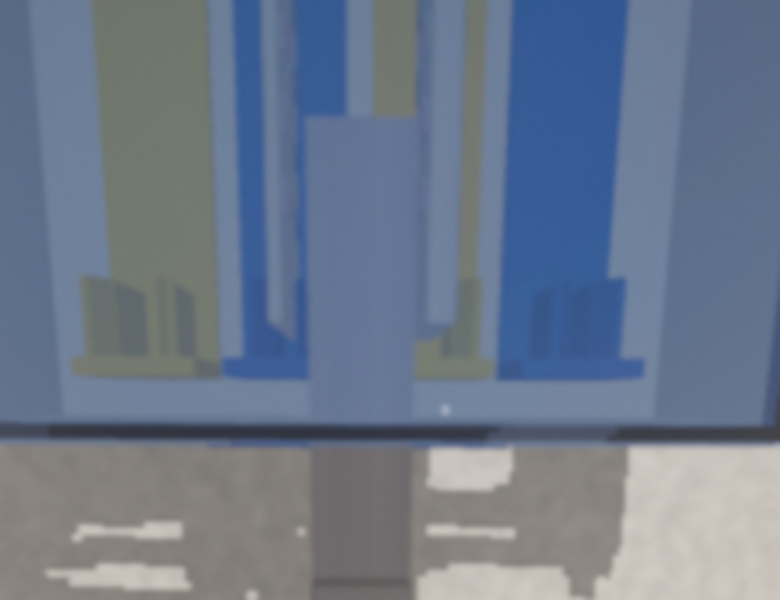

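```bash
python3 -m handwheel '{"delta_pos":[[0,-0.3,2.8],[0,-0.3,2.8],[0,-0.3,2.8],[0,-0.3,2.8],[0,-0.3,2.8],[0,-0.3,2.8],[0,0,0],[0,0,0]],"rotation":[[0.045,0,0],[0.045,0,0],[0.045,0,0],[0.045,0,0],[0.045,0,0],[0.045,0,0],[0,0,0],[0,0,0]],"claw":[1,1,1,1,1,1,1,1]}'
python3 - <<'E'
from h import *
s=snap('wrist','w7');o=state();s=snap('scene','s7');crop(s,'s7c',290,140,430,260,5.5)
E
```

```text
time: 8.65
tool_pos: [0.497, 0.0157, 0.0361]
ee_rot: [-2.872, -0.0, -1.561]
wrist_force: [-2.3, 0.4, -1.1]
width: 0.0178
t 8.7 tcp [0.497  0.0157 0.0361] rpy [-2.8721e+00 -2.0000e-04 -1.5608e+00] F [-3.4 -0.9 -1.6] w 0.0178 q [-0.104 -0.13   1.956  0.035  1.048  1.444]
```

View pics/w7.png

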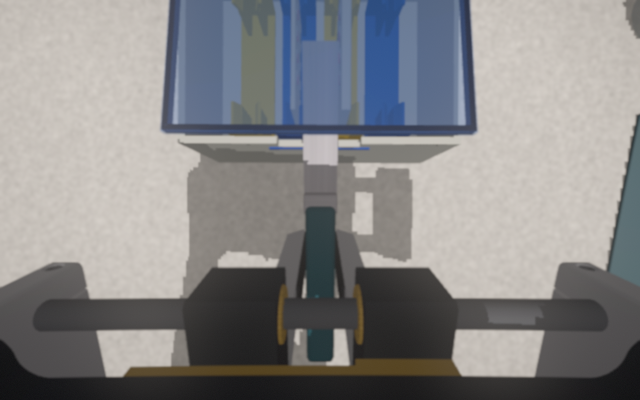

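View pics/s7c.png

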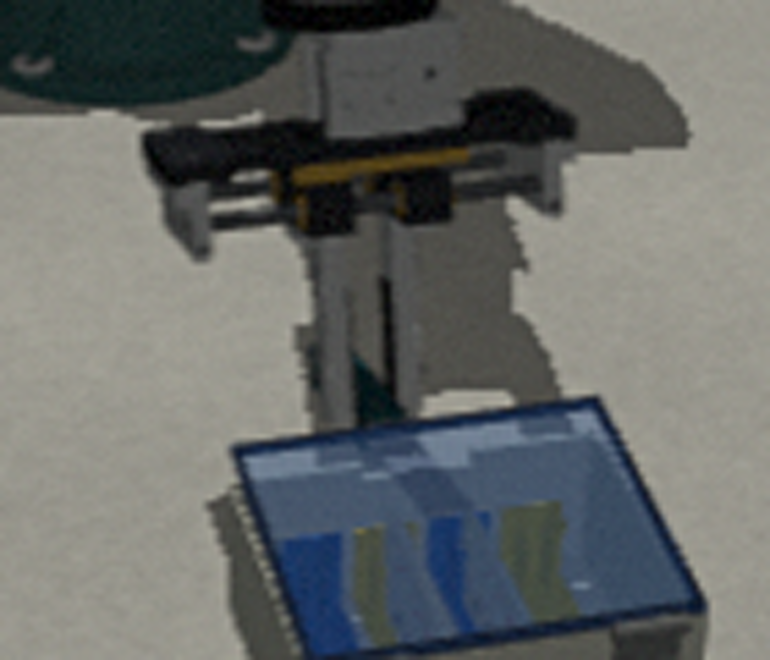

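```bash
cat >> h.py <<'E'
H=np.array([.6865,.066])
def tcp_for(tip,phi,y=.0157,yaw=-1.561,L=.1155,up=.008):
    c=np.array([np.cos(phi),np.sin(phi)]);u=np.array([-np.sin(phi),np.cos(phi)])
    p=np.array(tip)-L*c-up*u
    return [p[0],y,p[1]],[np.pi+phi,0,yaw]
def lidtip(th,r): return H+r*np.array([-np.cos(th),np.sin(th)])
E
python3 - <<'E'
from h import *
s=load('s7')
for n,a,b in (('FL',598,398),('FR',236,447)):
    e,r=ray(s,290+(a+.5)/5.5-.5,140+(b+.5)/5.5-.5); print(n,e+r*(.5635-e[0])/r[0])  # scene-frame front x .562
o=robot.get_obs(); cur=(o['tool_pos'],[-2.8717,0,-1.561])
for tip,phi,n in (((.5785,.075),.3,4),(lidtip(.2,.11),.33,4),(lidtip(.3,.11),.4,4),(lidtip(.6,.107),.55,5),(lidtip(.9,.103),.6,5),(lidtip(1.2,.1),.45,5),(lidtip(1.5,.095),.25,5),(lidtip(1.82,.09),.1,5)):
    t=tcp_for(tip,phi);print(np.round(t,3).tolist());plan(*t,n,frm=cur);cur=t
E
```

```text
FL [0.5635     0.09394321 0.08670994]
FR [ 0.5635     -0.06050207  0.08613802]
[[0.471, 0.016, 0.033], [3.442, 0.0, -1.561]]
4 rows of [-0.1  6.6 -1.2] [ 0.0075 -0.     -0.    ] | len 6.7 deg 0.4
[[0.472, 0.016, 0.043], [3.472, 0.0, -1.561]]
4 rows of [ 0.  -1.1 -2.2] [0.0075 0.     0.    ] | len 2.4 deg 0.4
[[0.478, 0.016, 0.046], [3.542, 0.0, -1.561]]
4 rows of [ 0.  -1.7 -0.2] [ 0.0175 -0.      0.    ] | len 1.7 deg 1.0
[[0.504, 0.016, 0.059], [3.692, 0.0, -1.561]]
5 rows of [ 0.1 -5.8 -0.1] [0.03 0.   0.  ] | len 5.8 deg 1.7
[[0.532, 0.016, 0.075], [3.742, 0.0, -1.561]]
5 rows of [ 0.1 -6.4  0.4] [0.01 0.   0.  ] | len 6.4 deg 0.6
[[0.55, 0.016, 0.102], [3.592, 0.0, -1.561]]
5 rows of [ 0.  -5.9 -2.8] [-0.03 -0.   -0.  ] | len 6.5 deg 1.7
[[0.57, 0.016, 0.124], [3.392, 0.0, -1.561]]
5 rows of [ 0.  -5.4 -2.8] [-0.04  0.    0.  ] | len 6.1 deg 2.3
[[0.595, 0.016, 0.134], [3.242, 0.0, -1.561]]
5 rows of [ 0.  -5.2 -0.9] [-0.03  0.   -0.  ] | len 5.3 deg 1.7
```

```bash
python3 -m handwheel '{"delta_pos":[[0,6.6,-1.2],[0,6.6,-1.2],[0,6.6,-1.2],[0,6.6,-1.2],[0,-1.1,-2.2],[0,-1.1,-2.2],[0,-1.1,-2.2],[0,-1.1,-2.2]],"rotation":[[0.0075,0,0],[0.0075,0,0],[0.0075,0,0],[0.0075,0,0],[0.0075,0,0],[0.0075,0,0],[0.0075,0,0],[0.0075,0,0]],"claw":[1,1,1,1,1,1,1,1]}'
python3 - <<'E'
from h import *
s=snap('wrist','w8');o=state();s=snap('scene','s8');crop(s,'s8c',290,140,430,260,5.5)
E
```

```text
time: 9.75
tool_pos: [0.4722, 0.0154, 0.043]
ee_rot: [-2.81, -0.0, -1.561]
wrist_force: [-0.3, -0.5, -4.0]
width: 0.018
t 9.8 tcp [0.4723 0.0154 0.0434] rpy [-2.8097e+00 -3.0000e-04 -1.5608e+00] F [-1.7 -1.  -3.9] w 0.0177 q [-0.118 -0.246  2.049  0.049  1.009  1.423]
```

View pics/w8.png

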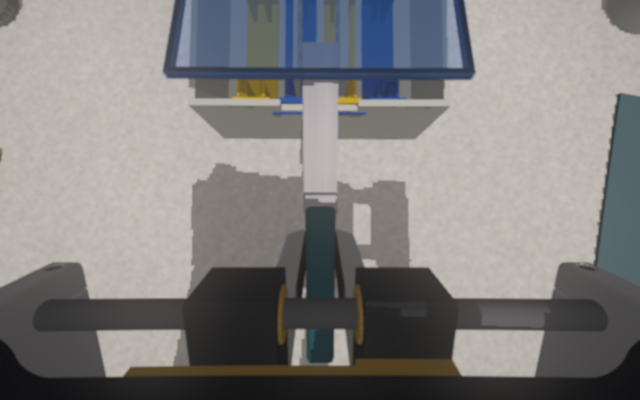

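View pics/s8c.png

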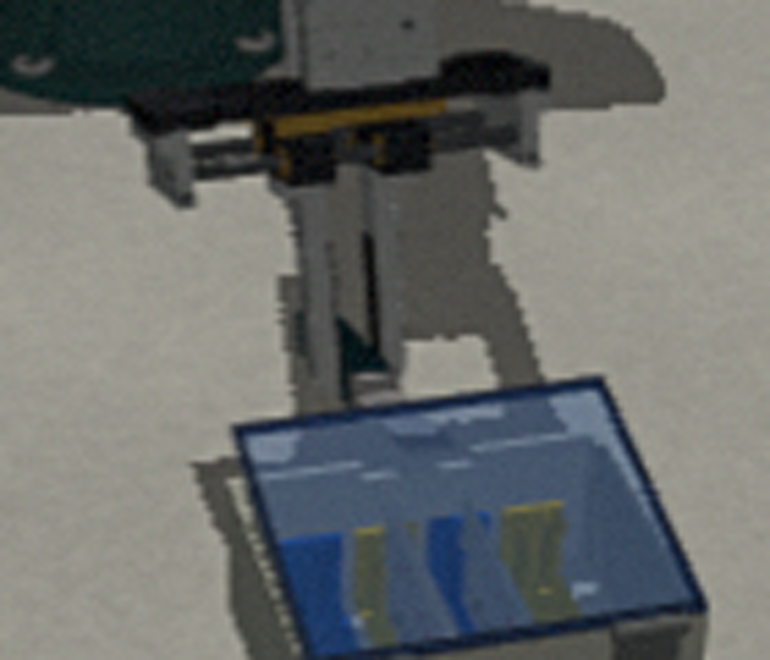

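```bash
python3 -m handwheel '{"delta_pos":[[0,-3.4,-0.6],[0,-3.4,-0.6],[0,-4.9,-0.2],[0,-4.9,-0.2],[0,-4.9,-0.1],[0,-4.9,-0.1],[0,-4.9,0],[0,-4.9,0]],"rotation":[[0.035,0,0],[0.035,0,0],[0.025,0,0],[0.025,0,0],[0.025,0,0],[0.025,0,0],[0.025,0,0],[0.025,0,0]],"claw":[1,1,1,1,1,1,1,1]}'
python3 - <<'E'
from h import *
s=snap('wrist','w9');o=state();s=snap('scene','s9');crop(s,'s9c',290,140,430,260,5.5)
cur=(o['tool_pos'],o['ee_rot'])
for tip,phi,n in ((lidtip(.9,.103),.6,4),(lidtip(1.2,.1),.45,4),(lidtip(1.5,.095),.25,4),(lidtip(1.82,.09),.1,4)):
    t=tcp_for(tip,phi);plan(*t,n,frm=cur);cur=t
E
```

```text
time: 10.85
tool_pos: [0.505, 0.0157, 0.0608]
ee_rot: [-2.588, -0.0, -1.561]
wrist_force: [-0.8, 0.2, -4.7]
width: 0.0176
t 10.9 tcp [0.505  0.0157 0.0607] rpy [-2.5869e+00 -3.0000e-04 -1.5610e+00] F [ 0.   0.2 -3.4] w 0.018 q [-0.134 -0.329  2.144  0.107  0.779  1.372]
4 rows of [ 0.1 -7.5  0.6] [ 0.0113 -0.0001  0.    ] | len 7.5 deg 0.6
4 rows of [ 0.  -7.4 -3.4] [-0.0375 -0.     -0.    ] | len 8.1 deg 2.1
4 rows of [ 0.  -6.8 -3.4] [-0.05  0.    0.  ] | len 7.6 deg 2.9
4 rows of [ 0.1 -6.5 -1.1] [-0.0375  0.     -0.    ] | len 6.6 deg 2.1
```

View pics/w9.png

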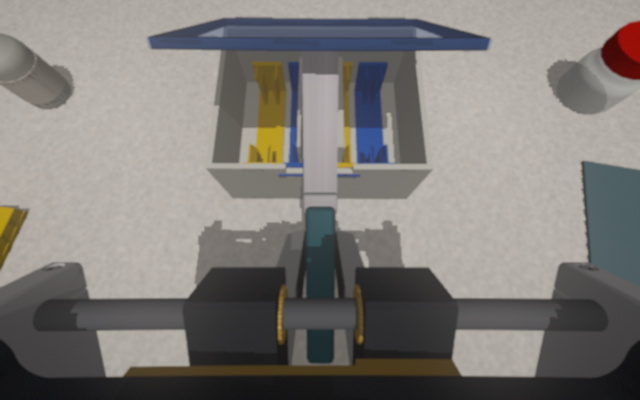

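View pics/s9c.png

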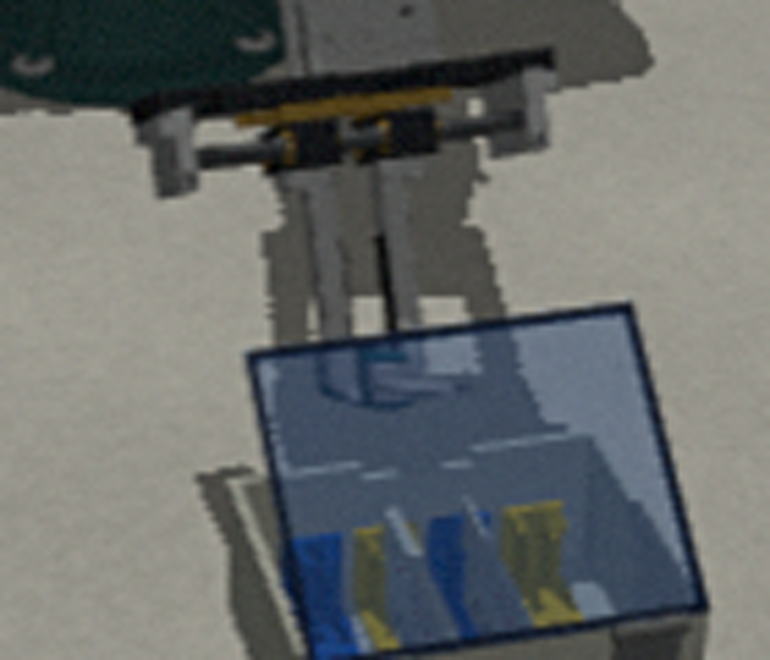

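```bash
python3 -m handwheel '{"delta_pos":[[0,-7.5,0.5],[0,-7.5,0.5],[0,-7.5,0.5],[0,-7.5,0.5],[0,-7.4,-3.4],[0,-7.4,-3.4],[0,-7.4,-3.4],[0,-7.4,-3.4]],"rotation":[[0.011,0,0],[0.011,0,0],[0.011,0,0],[0.011,0,0],[-0.0375,0,0],[-0.0375,0,0],[-0.0375,0,0],[-0.0375,0,0]],"claw":[1,1,1,1,1,1,1,1]}'
python3 - <<'E'
from h import *
o=state();s=snap('scene','s10');crop(s,'s10c',290,140,430,260,5.5)
E
```

```text
time: 11.95
tool_pos: [0.5506, 0.0162, 0.1033]
ee_rot: [-2.694, -0.0, -1.561]
wrist_force: [-2.8, 0.3, -1.0]
width: 0.0179
t 11.95 tcp [0.5506 0.0162 0.1033] rpy [-2.6938e+00 -4.0000e-04 -1.5609e+00] F [-2.8  0.3 -1. ] w 0.0179 q [-0.105 -0.188  1.909  0.06   0.976  1.433]
```

View pics/s10c.png

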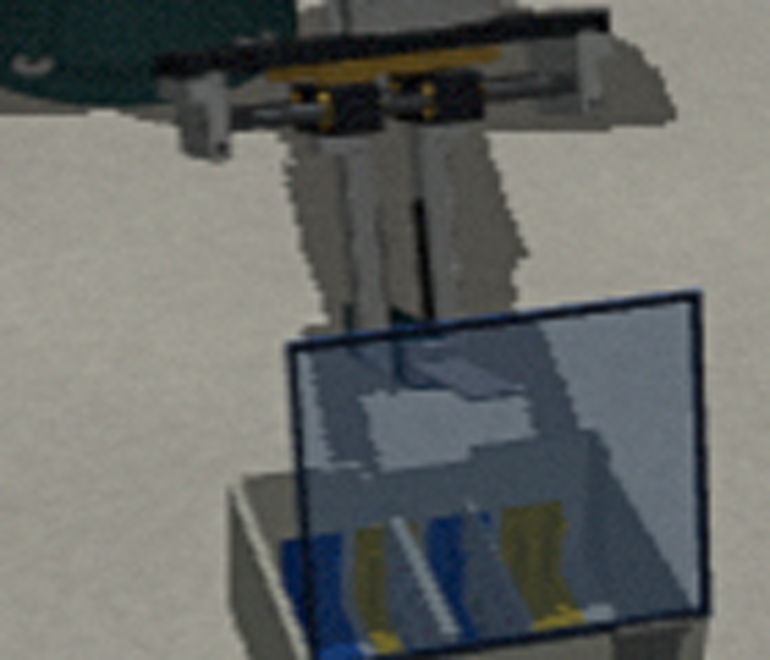

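```bash
python3 -m handwheel '{"delta_pos":[[0,-6.8,-3.4],[0,-6.8,-3.4],[0,-6.8,-3.4],[0,-6.8,-3.4],[0,-7.2,-1.1],[0,-7.2,-1.1],[0,-7.2,-1.1],[0,-7.2,-1.1]],"rotation":[[-0.05,0,0],[-0.05,0,0],[-0.05,0,0],[-0.05,0,0],[-0.0375,0,0],[-0.0375,0,0],[-0.0375,0,0],[-0.0375,0,0]],"claw":[1,1,1,1,1,1,1,1]}'
python3 - <<'E'
from h import *
o=state();s=snap('scene','s11');crop(s,'s11c',290,130,430,260,5);s=snap('wrist','w11')
E
```

```text
time: 13.0
tool_pos: [0.5994, 0.0166, 0.1357]
ee_rot: [-3.041, -0.0, -1.561]
wrist_force: [-1.9, -0.7, 0.9]
width: 0.0173
t 13.0 tcp [0.5994 0.0166 0.1357] rpy [-3.0407e+00 -4.0000e-04 -1.5609e+00] F [-1.9 -0.7  0.9] w 0.0173 q [-0.071  0.144  1.451  0.008  1.447  1.489]
```

View pics/s11c.png

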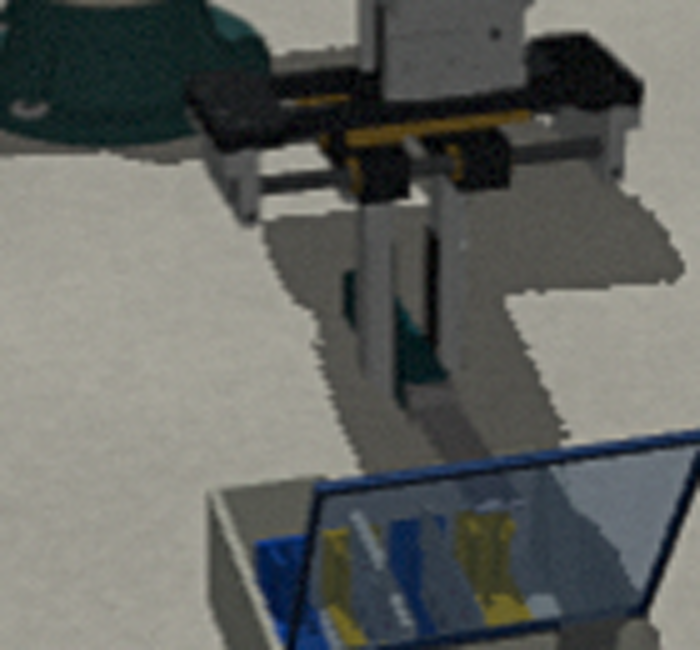

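View pics/w11.png

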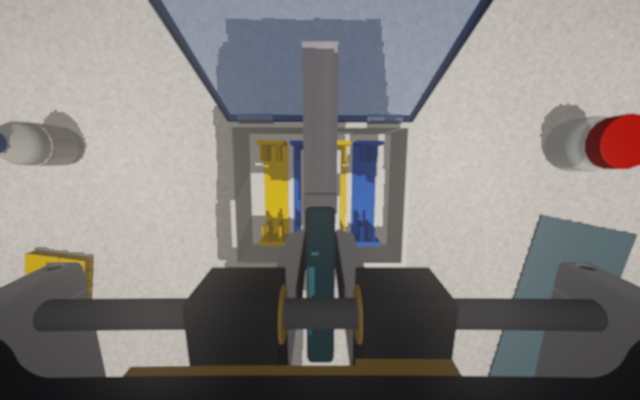

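```bash
python3 - <<'E'
from h import *
import math
a=([.5994,.0166,.1357],[math.pi+.1,0,-1.561]); b=([.48,.0,.15],[math.pi,0,-1.58]); c=([.4345,-.270,.06],[math.pi,0,-1.666])
plan(*b,3,frm=a);plan(*c,5,frm=b)
E
```

```text
3 rows of [ 5.4 39.4 -7.4] [-0.0333  0.0003  0.0063] | len 40.5 deg 1.9
5 rows of [54.4  6.7 18. ] [ 0.     -0.      0.0172] | len 57.7 deg 1.0
```

```bash
python3 -m handwheel '{"delta_pos":[[5.4,39.4,-7.4],[5.4,39.4,-7.4],[5.4,39.4,-7.4],[54.4,6.7,18],[54.4,6.7,18],[54.4,6.7,18],[54.4,6.7,18],[54.4,6.7,18]],"rotation":[[-0.0335,0,0.0065],[-0.0335,0,0.0065],[-0.0335,0,0.0065],[0,0,0.017],[0,0,0.017],[0,0,0.017],[0,0,0.017],[0,0,0.017]],"claw":[1,1,1,1,1,1,1,1]}'
python3 - <<'E'
from h import *
s=snap('wrist','w12');o=state();s=snap('top','t12');o=state()
crop(s,'t12c',230,60,330,170,5)
E
```

```text
time: 14.1
tool_pos: [0.4326, -0.2724, 0.0588]
ee_rot: [-3.141, -0.002, -1.666]
wrist_force: [0.4, -0.1, -0.6]
width: 0.0178
t 14.15 tcp [ 0.4295 -0.2781  0.0561] rpy [ 3.1367 -0.0063 -1.6713] F [-1.9 -4.5 -0.7] w 0.0176 q [-0.68   0.083  1.678 -0.008  1.381  0.993]
t 14.2 tcp [ 0.4303 -0.2744  0.0568] rpy [ 3.1368e+00 -1.7000e-03 -1.6717e+00] F [ 0.3  0.2 -1.1] w 0.0179 q [-0.676  0.081  1.678 -0.004  1.385  0.997]
```

View pics/w12.png

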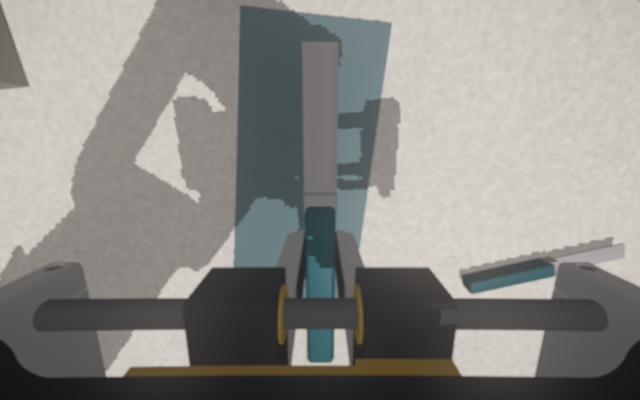

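View pics/t12c.png

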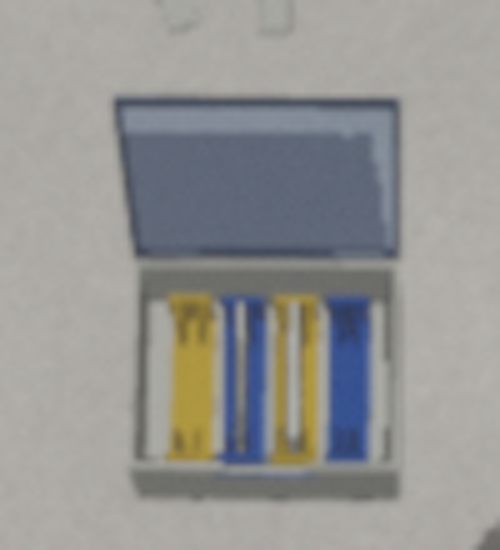

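```bash
python3 -m handwheel '{"delta_pos":[[-5,-3,16],[0,0,16],[0,0,10],[0,0,4],[0,0,2],[0,0,0],[0,0,0],[0,0,0]],"rotation":[[0,0,-0.003],[0,0,0],[0,0,0],[0,0,0],[0,0,0],[0,0,0],[0,0,0],[0,0,0]],"claw":[1,1,1,1,1,1,1,1]}'
python3 - <<'E'
from h import *
state();s=snap('scene','s13');crop(s,'s13c',200,180,320,280,6)
E
```

```text
time: 15.2
tool_pos: [0.4356, -0.2656, 0.0113]
ee_rot: [3.138, -0.0, -1.663]
wrist_force: [0.5, 0.5, 0.0]
width: 0.0175
t 15.2 tcp [ 0.4356 -0.2656  0.0113] rpy [ 3.1378e+00 -2.0000e-04 -1.6625e+00] F [0.5 0.5 0. ] w 0.0175 q [-0.657  0.126  1.728 -0.002  1.291  1.006]
```

View pics/s13c.png

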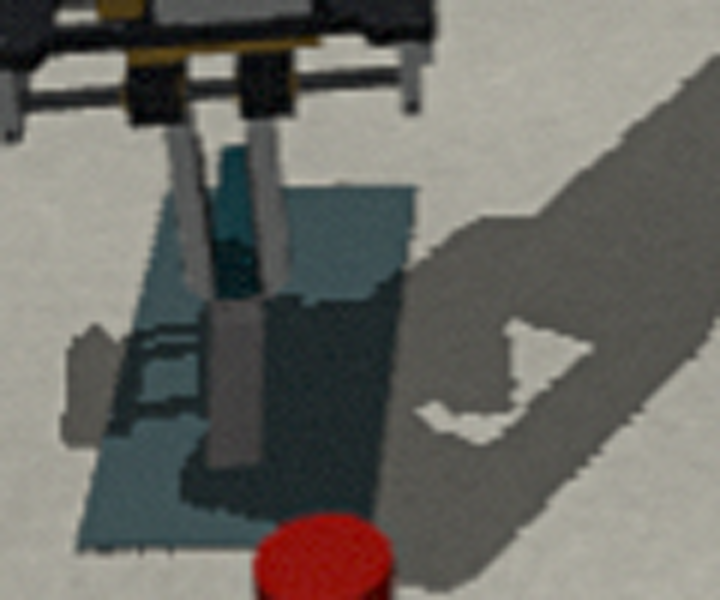

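```bash
python3 -m handwheel '{"delta_pos":[[0,0,1.5],[0,0,1],[0,0,1],[0,0,0.5],[0,0,0],[0,0,0],[0,0,0],[0,0,0]],"rotation":[[0,0,0],[0,0,0],[0,0,0],[0,0,0],[0,0,0],[0,0,0],[0,0,0],[0,0,0]],"claw":[1,1,1,1,1,1,1,1]}'
```

```text
time: 16.25
tool_pos: [0.4353, -0.2654, 0.0073]
ee_rot: [3.137, 0.0, -1.662]
wrist_force: [-2.7, 1.5, 5.5]
width: 0.0175
```

```bash
python3 -m handwheel '{"delta_pos":[[0,0,0],[0,0,0],[0,0,0],[0,0,-30],[0,0,-50],[0,0,-50],[-50,0,-20],[-50,0,0]],"rotation":[[0,0,0],[0,0,0],[0,0,0],[0,0,0],[0,0,0],[0,0,0],[0,0,0],[0,0,0]],"claw":[-0.4,-0.4,-0.4,-0.4,-0.4,-0.4,-0.4,-0.4]}'
python3 - <<'E'
from h import *
import math
o=state();s=snap('scene','s14');crop(s,'s14c',200,180,440,320,3.3); plan([.481,.313,.15],[math.pi,0,-1.69],8)
E
```

```text
time: 17.25
tool_pos: [0.4467, -0.1659, 0.1596]
ee_rot: [-3.141, -0.002, -1.664]
wrist_force: [0.2, -0.1, -0.1]
width: 0.0658
t 17.25 tcp [ 0.4467 -0.1659  0.1596] rpy [-3.1406e+00 -1.6000e-03 -1.6642e+00] F [ 0.2 -0.1 -0.1] w 0.0658 q [-4.740e-01 -6.500e-02  1.615e+00 -1.000e-03  1.590e+00  1.190e+00]
8 rows of [-59.2   1.7   1.2] [0.0002 0.0006 0.0039] | len 59.2 deg 0.2
```

View pics/s14c.png

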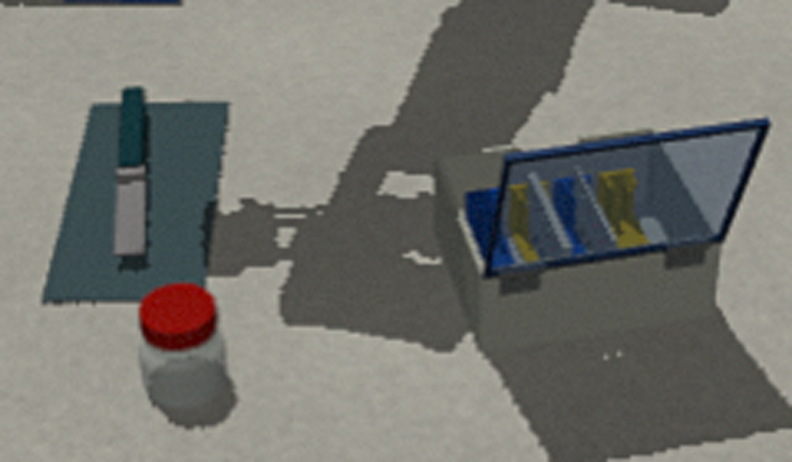

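```bash
python3 -m handwheel '{"delta_pos":[[-59,1.7,1],[-59,1.7,1],[-59,1.7,1],[-59,1.7,1],[-59,1.7,1],[-59,1.7,1],[-59,1.7,1],[-59,1.7,1]],"rotation":[[0,0,0.003],[0,0,0.003],[0,0,0.003],[0,0,0.003],[0,0,0.003],[0,0,0.003],[0,0,0.003],[0,0,0.003]],"claw":[-0.4,-0.4,-0.4,-0.4,-0.4,-0.4,-0.4,-0.4]}'
python3 - <<'E'
from h import *
snap('scene','sx');s=snap('wrist','w15');o=state();crop(s,'w15c',180,40,480,280,2.6)
E
```

```text
time: 18.3
tool_pos: [0.4797, 0.3069, 0.1487]
ee_rot: [3.137, -0.0, -1.686]
wrist_force: [1.1, -0.8, 0.4]
width: 0.066
t 18.4 tcp [0.4789 0.3099 0.1476] rpy [ 3.1352e+00  1.4000e-03 -1.6799e+00] F [ 0.  -0.3  0.5] w 0.0655 q [0.472 0.154 1.412 0.005 1.581 2.152]
```

View pics/w15c.png

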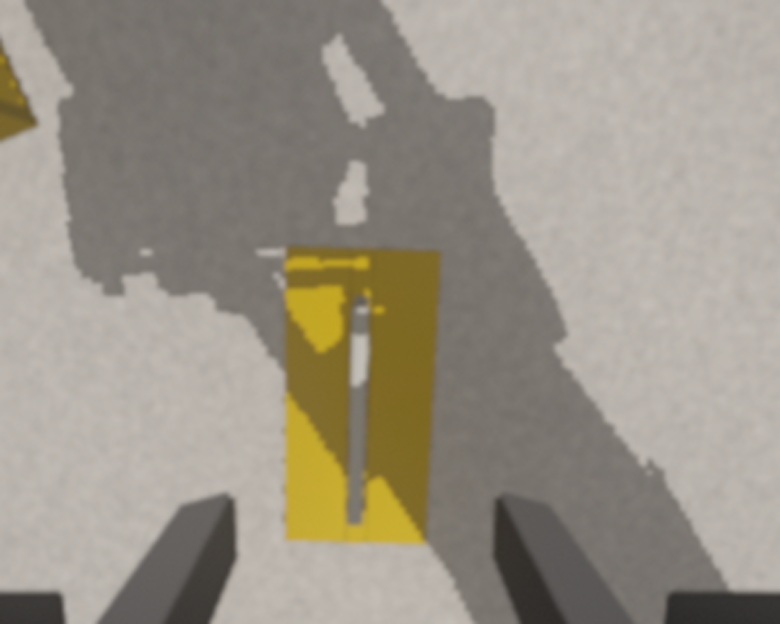

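```bash
python3 - <<'E'
from h import *
s=load('w15');o=robot.get_obs()
f=onz(s,180+361.5/2.6-.5,40+300/2.6,.054);n=onz(s,180+355.5/2.6-.5,40+522/2.6,.054)
print(f,n,np.linalg.norm(f-n),'yaw',np.arctan2(*(f-n)[[1,0]]),'ctr',(f+n)/2)
c=(f+n)/2; print('tool-frame from picture-tcp', Rt(o).inv().apply(c-o['tool_pos'])*1000, np.round(s['eye'],4), s['rotation'])
r=[onz(s,180+a/2.6,40+b/2.6,.013) for a,b in ((286,246),(440,251),(425,545),(286,541))];print(np.round(r,4),sum(r)/4)
print(o['tool_pos'],o['ee_rot'])
E
```

```text
[0.52818241 0.31115465 0.054     ] [0.44299872 0.32302177 0.054     ] 0.08600633624956029 yaw -0.13842119626866897 ctr [0.48559056 0.31708821 0.054     ]
tool-frame from picture-tcp [-7.76050189 -6.49628847 93.55777385] [0.5514 0.3053 0.327 ] [ 2.88430893  0.00702364 -1.68061749]
[[0.5497 0.3398 0.013 ]
 [0.5408 0.2774 0.013 ]
 [0.4122 0.295  0.013 ]
 [0.4209 0.3575 0.013 ]] [0.48088922 0.31741319 0.013     ]
[0.47886925 0.30988211 0.14758622] [ 3.13518664e+00  1.43734897e-03 -1.67988402e+00]
```

```bash
python3 -m handwheel '{"delta_pos":[[-5,-3.5,0],[0,0,40],[0,0,40],[0,0,30],[0,0,15],[0,0,0],[0,0,0],[0,0,0]],"rotation":[[0,0,0.018],[0,0,0],[0,0,0],[0,0,0],[0,0,0],[0,0,0],[0,0,0],[0,0,0]],"claw":[-0.6,-0.6,-0.6,-0.6,-0.6,-0.6,-0.6,-0.6]}'
python3 - <<'E'
from h import *
s=snap('wrist','w16');o=state();crop(s,'w16c',180,40,480,300,2.6)
E
```

```text
time: 19.4
tool_pos: [0.4844, 0.3101, 0.0259]
ee_rot: [3.14, 0.002, -1.705]
wrist_force: [0.6, 0.7, 0.7]
width: 0.0749
t 19.45 tcp [0.4841 0.3101 0.0256] rpy [ 3.1394e+00  1.6000e-03 -1.7044e+00] F [-0.9 -0.5  0.2] w 0.0751 q [0.47  0.245 1.556 0.003 1.342 2.173]
```

View pics/w16c.png

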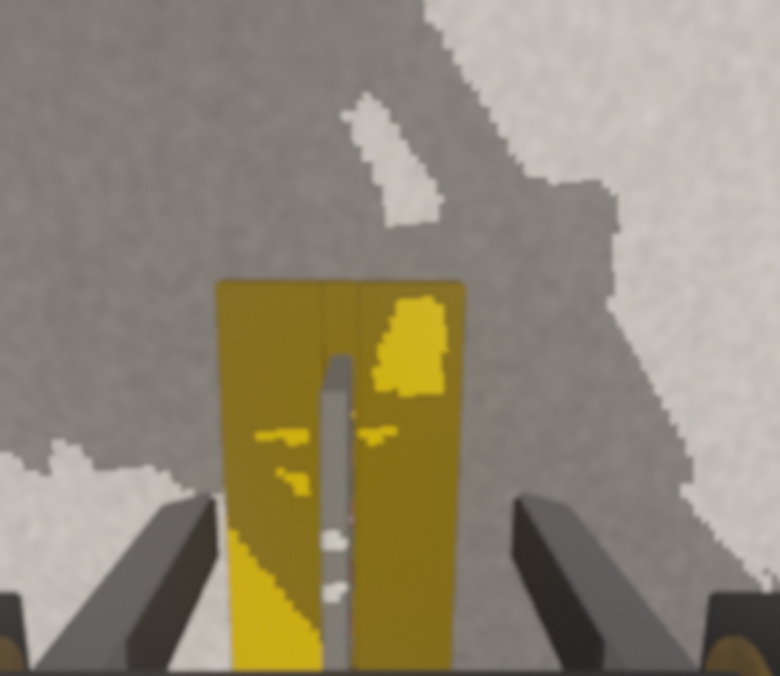

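```bash
python3 - <<'E'
from h import *
s=load('w16');o=robot.get_obs()
f=onz(s,180+336/2.6-.5,40+390/2.6,.054); print(f,Rt(o).inv().apply(f-o['tool_pos'])*1000)
E
python3 -m handwheel '{"delta_pos":[[-6,0,2.5],[0,0,0],[0,0,0],[0,0,0],[0,0,0],[0,0,0],[0,0,0],[0,0,0]],"rotation":[[0,0,0],[0,0,0],[0,0,0],[0,0,0],[0,0,0],[0,0,0],[0,0,0],[0,0,0]],"claw":[-0.6,0.5,1,1,1,1,1,1]}'
```

```text
[0.52612614 0.31125139 0.054     ] [ -6.73346842 -41.41521607 -28.51115108]
time: 20.45
tool_pos: [0.484, 0.3156, 0.0215]
ee_rot: [3.137, 0.0, -1.704]
wrist_force: [-0.1, 0.2, -0.4]
width: 0.0085
```

```bash
python3 -m handwheel '{"delta_pos":[[0,0,0],[0,0,0],[0,0,-10],[0,0,-25],[0,0,-30],[0,0,-35],[0,0,0],[0,0,0]],"rotation":[[0,0,0],[0,0,0],[0,0,0],[0,0,0],[0,0,0],[0,0,0],[0,0,0],[0,0,0]],"claw":[1,1,1,1,1,1,1,1]}'
python3 - <<'E'
from h import *
s=snap('wrist','w17');o=state();crop(s,'w17c',180,40,480,300,2.6)
t=load('t12'); crop(t,'t12d',250,100,320,165,10)
E
```

```text
time: 21.45
tool_pos: [0.4839, 0.3152, 0.1206]
ee_rot: [3.136, -0.001, -1.704]
wrist_force: [-0.6, -0.1, -0.9]
width: 0.0056
t 21.5 tcp [0.4835 0.315  0.1197] rpy [ 3.1346e+00 -1.9000e-03 -1.7044e+00] F [-0.2  0.5 -0.6] w 0.0058 q [0.478 0.184 1.434 0.003 1.531 2.182]
```

View pics/w17c.png

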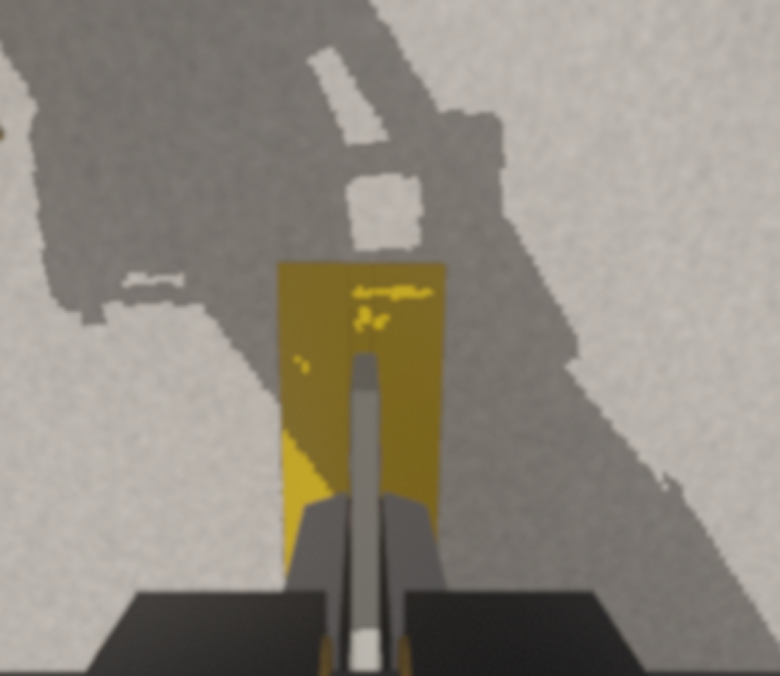

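View pics/t12d.png

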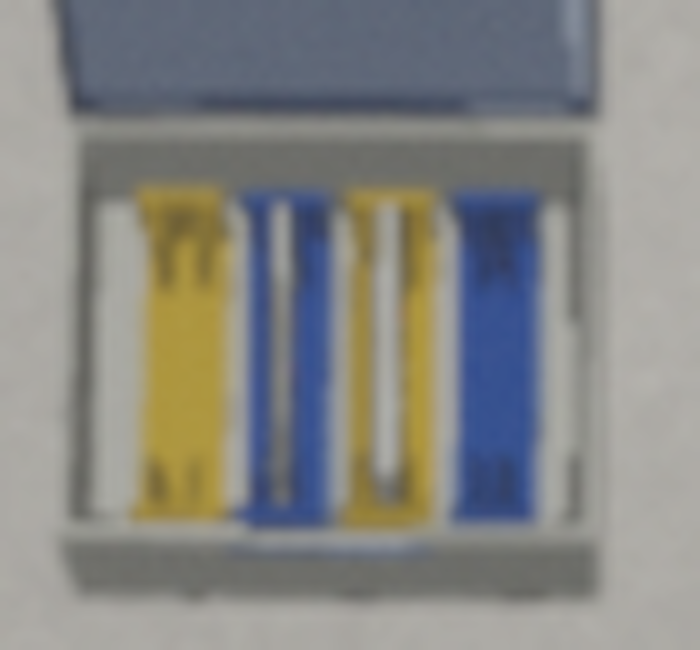

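```bash
python3 - <<'E'
from h import *
import math
t=load('t12')
for n,a,b,z in (('L',145,355,.007),('R',222,355,.007),('front',183,520,.007),('rear',183,187,.007),('rimL',72,535,.066),('rimR',600,535,.066),('used4',497,355,.007)):
    print(n,np.round(onz(t,250+(a+.5)/10-.5,100+(b+.5)/10-.5,z),4))
plan([.6225,.064,.108],[math.pi,0,-1.563],6)
E
```

```text
L [0.63   0.0768 0.007 ]
R [0.6302 0.0532 0.007 ]
front [0.5773 0.0638 0.007 ]
rear [0.6847 0.0666 0.007 ]
rimL [0.5546 0.0908 0.066 ]
rimR [ 0.5559 -0.0639  0.066 ]
used4 [ 0.6309 -0.0314  0.007 ]
6 rows of [ 40.  -26.3   1.9] [ 0.0012 -0.0002 -0.0236] | len 47.9 deg 1.4
```

```bash
python3 -m handwheel '{"delta_pos":[[40,-26.3,2],[40,-26.3,2],[40,-26.3,2],[40,-26.3,2],[40,-26.3,2],[40,-26.3,2],[0,0,0],[0,0,0]],"rotation":[[0.001,0,-0.0236],[0.001,0,-0.0236],[0.001,0,-0.0236],[0.001,0,-0.0236],[0,0,-0.0236],[0,0,-0.0236],[0,0,0],[0,0,0]],"claw":[1,1,1,1,1,1,1,1]}'
python3 - <<'E'
from h import *
s=snap('wrist','w18');o=state();s=snap('scene','s18');crop(s,'s18c',290,100,450,300,3.6)
E
```

```text
time: 22.5
tool_pos: [0.6226, 0.065, 0.1072]
ee_rot: [3.137, 0.001, -1.563]
wrist_force: [-0.6, 1.3, -0.4]
width: 0.0056
t 22.55 tcp [0.6226 0.0656 0.1078] rpy [ 3.1384e+00  8.0000e-04 -1.5621e+00] F [-0.  -0.  -0.2] w 0.0057 q [1.400e-02 2.940e-01 1.324e+00 1.000e-03 1.527e+00 1.576e+00]
```

View pics/w18.png

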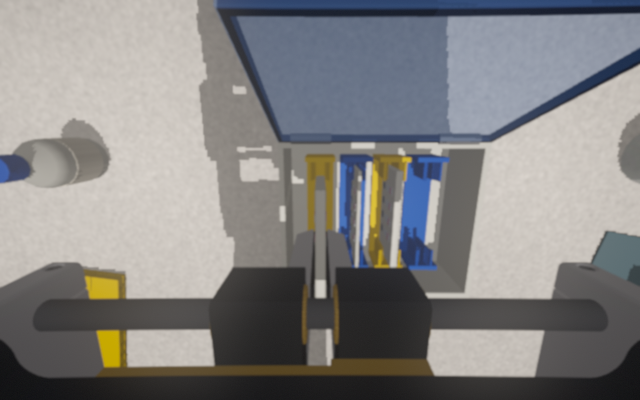

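View pics/s18c.png

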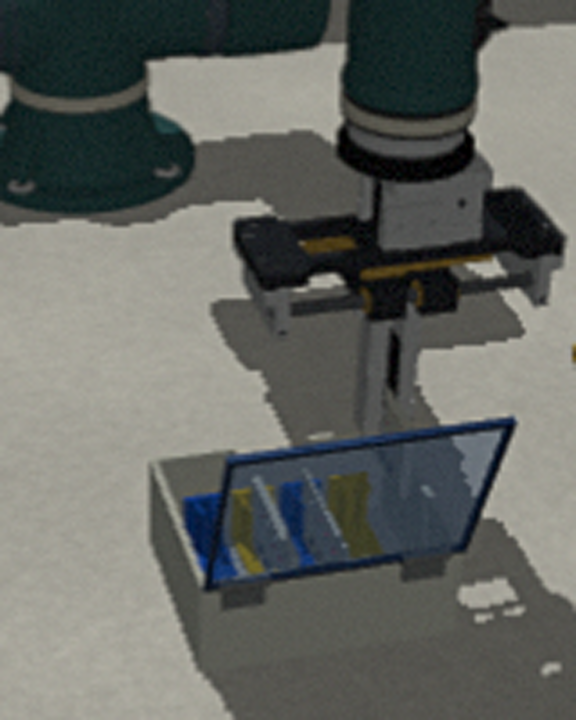

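```bash
python3 - <<'E'
from h import *
s=load('w18');crop(s,'w18c',270,130,480,310,3.7)
E
```

```text
(no output)
```

View pics/w18c.png

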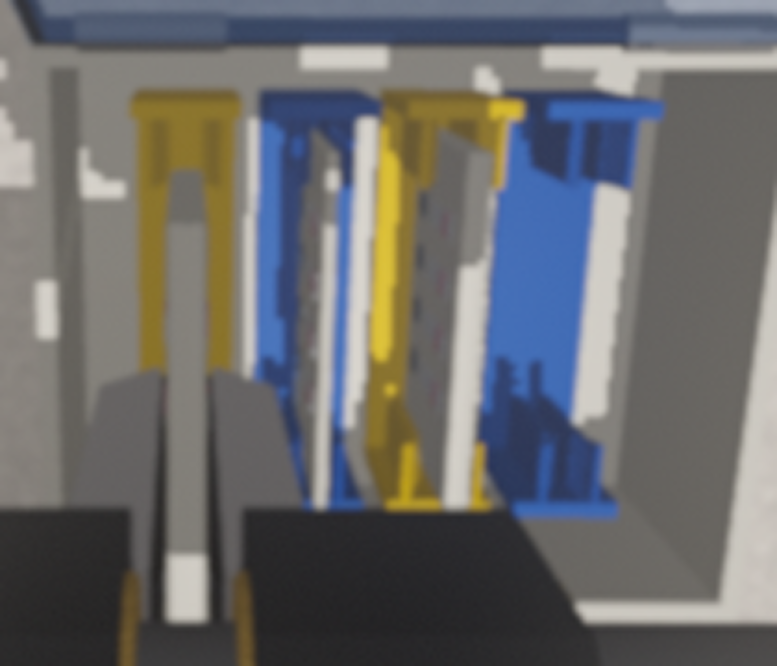

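```bash
python3 - <<'E'
from h import *
s=load('w18')
for n,a,b,z in (('rear top edge',185,93,.042),('rear top front edge',185,115,.042),('used front',440,508,.007),('slimfree front',565,515,.007),('cas far bottom',187,172,.090),('cas far top',187,222,.140),('rim front inner',650,602,.066),('hinge rim',400,70,.066),('cas used far top',470,140,.057),('cas used near top',455,508,.057)):
    print(n,np.round(onz(s,270+(a+.5)/3.7-.5,130+(b+.5)/3.7-.5,z),4))
E
```

```text
rear top edge [0.675  0.0665 0.042 ]
rear top front edge [0.67   0.0664 0.042 ]
used front [ 0.5544 -0.0078  0.007 ]
slimfree front [ 0.5526 -0.0438  0.007 ]
cas far bottom [0.6644 0.0659 0.09  ]
cas far top [0.6652 0.0658 0.14  ]
rim front inner [ 0.5608 -0.0424  0.066 ]
hinge rim [0.6819 0.0225 0.066 ]
cas used far top [0.6667 0.0048 0.057 ]
cas used near top [0.5796 0.0019 0.057 ]
```

```bash
python3 -m handwheel '{"delta_pos":[[0,0,18],[0,0,15],[0,0,10],[0,0,5],[0,0,4],[0,0,4],[0,0,3],[0,0,0]],"rotation":[[0,0,0],[0,0,0],[0,0,0],[0,0,0],[0,0,0],[0,0,0],[0,0,0],[0,0,0]],"claw":[1,1,1,1,1,1,1,1]}'
python3 - <<'E'
from h import *
s=snap('wrist','w19');o=state();crop(s,'w19c',270,130,480,310,3.7)
E
```

```text
time: 23.6
tool_pos: [0.6236, 0.0646, 0.05]
ee_rot: [3.141, 0.0, -1.563]
wrist_force: [0.3, -0.8, -0.7]
width: 0.006
t 23.65 tcp [0.6238 0.0647 0.0502] rpy [ 3.1412e+00  3.0000e-04 -1.5628e+00] F [1.  0.8 0.3] w 0.0061 q [0.013 0.332 1.393 0.    1.417 1.576]
```

View pics/w19c.png

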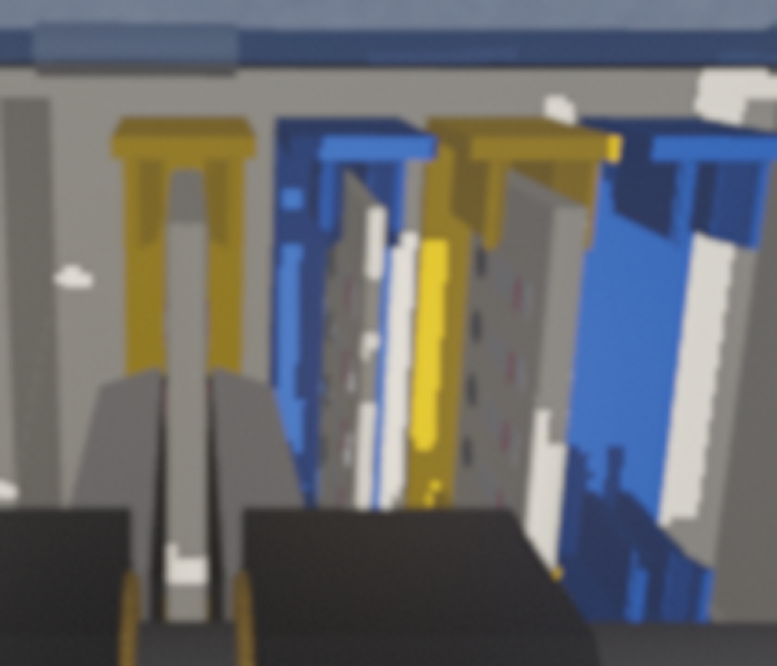

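```bash
python3 -m handwheel '{"delta_pos":[[0,0,4],[0,0,4],[0,0,4],[0,0,4],[0,0,4],[0,0,3],[0,0,0],[0,0,0]],"rotation":[[0,0,0],[0,0,0],[0,0,0],[0,0,0],[0,0,0],[0,0,0],[0,0,0],[0,0,0]],"claw":[1,1,1,1,1,1,1,1]}'
```

```text
time: 24.65
tool_pos: [0.6238, 0.0647, 0.0273]
ee_rot: [3.141, 0.0, -1.563]
wrist_force: [-0.1, -0.1, -0.7]
width: 0.006
```

```bash
python3 -m handwheel '{"delta_pos":[[0,0,1],[0,0,1],[0,0,1],[0,0,0.5],[0,0,0.5],[0,0,0],[0,0,0],[0,0,0]],"rotation":[[0,0,0],[0,0,0],[0,0,0],[0,0,0],[0,0,0],[0,0,0],[0,0,0],[0,0,0]],"claw":[1,1,1,1,1,1,1,1]}'
python3 - <<'E'
from h import *
s=snap('wrist','w20');o=state();crop(s,'w20c',270,130,480,310,3.7)
E
```

```text
time: 25.65
tool_pos: [0.6239, 0.0647, 0.0246]
ee_rot: [-3.141, 0.0, -1.563]
wrist_force: [-2.0, 0.7, 5.7]
width: 0.0052
t 25.7 tcp [0.6239 0.0647 0.0246] rpy [-3.1414e+00  3.0000e-04 -1.5627e+00] F [-2.8  0.1  6. ] w 0.006 q [0.013 0.353 1.42  0.    1.369 1.575]
```

View pics/w20c.png

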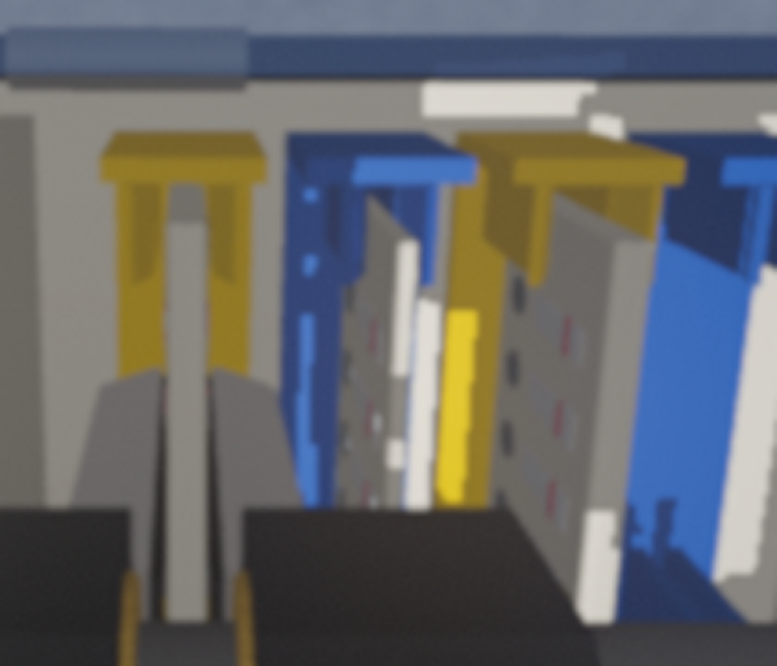

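```bash
python3 -m handwheel '{"delta_pos":[[0,0,0],[0,0,0],[0,0,0],[0,0,0],[0,0,-10],[0,0,-20],[0,0,-30],[0,0,-40]],"rotation":[[0,0,0],[0,0,0],[0,0,0],[0,0,0],[0,0,0],[0,0,0],[0,0,0],[0,0,0]],"claw":[0.62,0.62,0.62,0.62,0.62,0.62,0.62,0.62]}'
python3 - <<'E'
from h import *
s=snap('wrist','w21');o=state();crop(s,'w21c',270,130,480,310,3.7)
E
```

```text
time: 26.7
tool_pos: [0.6235, 0.0647, 0.1249]
ee_rot: [3.141, 0.0, -1.563]
wrist_force: [0.2, 0.7, -0.4]
width: 0.0178
t 26.75 tcp [0.6273 0.0648 0.1329] rpy [-3.1294e+00  4.0000e-04 -1.5627e+00] F [1.5 0.2 3.1] w 0.0177 q [0.013 0.28  1.291 0.    1.559 1.576]
```

View pics/w21c.png

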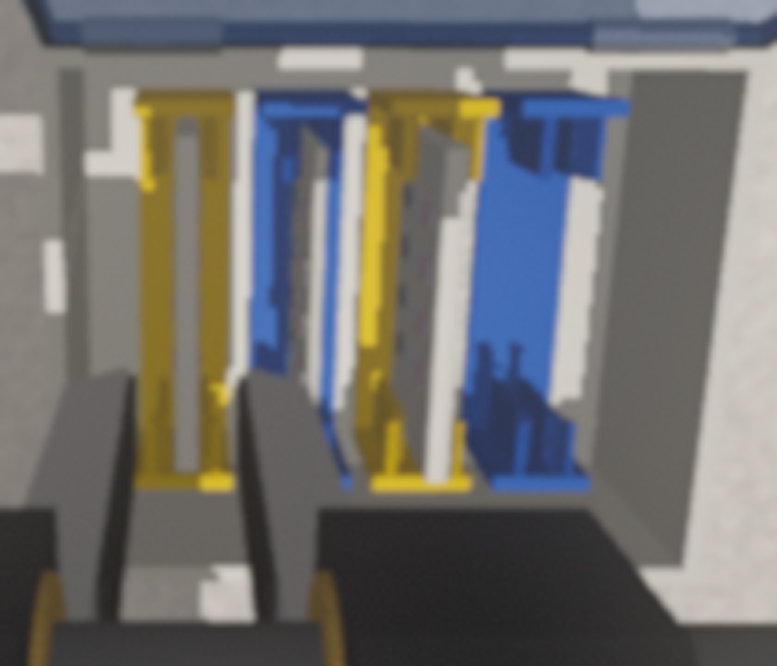

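```bash
python3 -m handwheel '{"delta_pos":[[0,20,-20],[0,40,-20],[0,50,0],[0,50,0],[0,50,0],[0,0,0],[0,0,0],[0,0,0]],"rotation":[[0,0,0],[0,0,0],[0,0,0],[0,0,0],[0,0,0],[0,0,0],[0,0,0],[0,0,0]],"claw":[0.62,0.62,0.62,0.62,0.62,0.62,0.62,0.62]}'
python3 - <<'E'
from h import *
o=state();s=snap('top','t22');crop(s,'t22c',150,60,410,240,3);s=snap('scene','s22');crop(s,'s22c',200,150,520,320,2.5)
a=load('t22');
crop(a,'t22d',250,60,320,165,8)
for n,u,v,z in (('lidtop L',0,0,0),): pass
E
```

```text
time: 27.75
tool_pos: [0.4151, 0.0629, 0.1639]
ee_rot: [-3.141, 0.0, -1.563]
wrist_force: [0.2, -0.1, 0.5]
width: 0.0176
t 27.75 tcp [0.4151 0.0629 0.1639] rpy [-3.1407e+00  3.0000e-04 -1.5629e+00] F [ 0.2 -0.1  0.5] w 0.0176 q [ 0.015 -0.197  1.724  0.     1.615  1.578]
```

View pics/t22c.png

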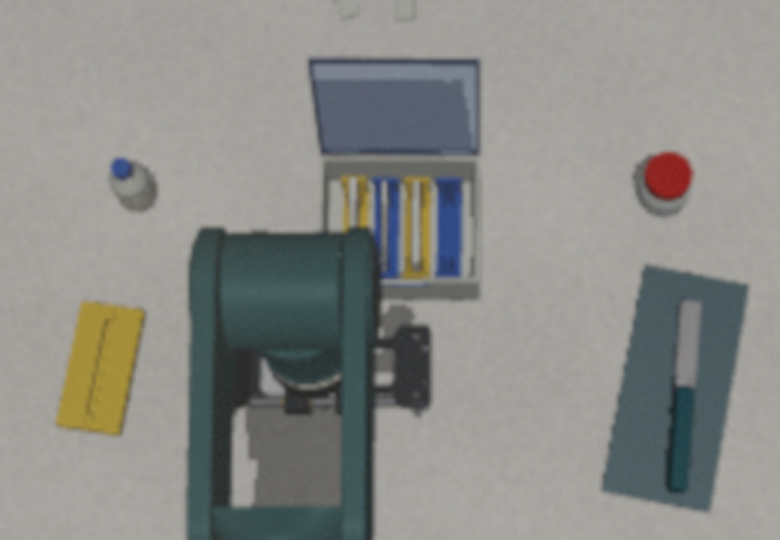

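View pics/s22c.png

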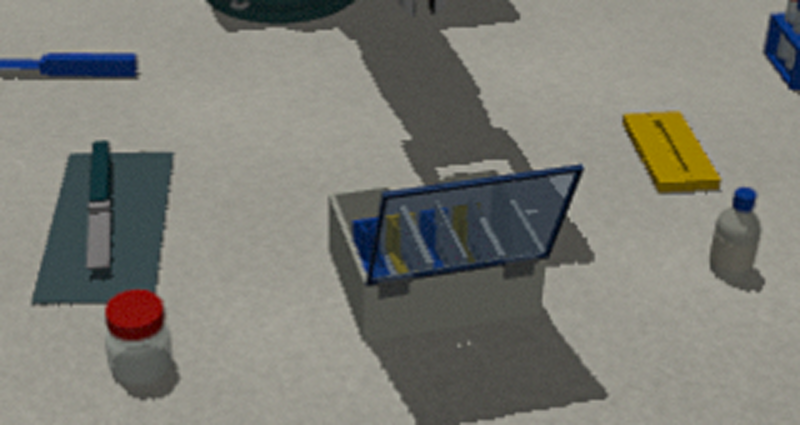

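View pics/t22d.png

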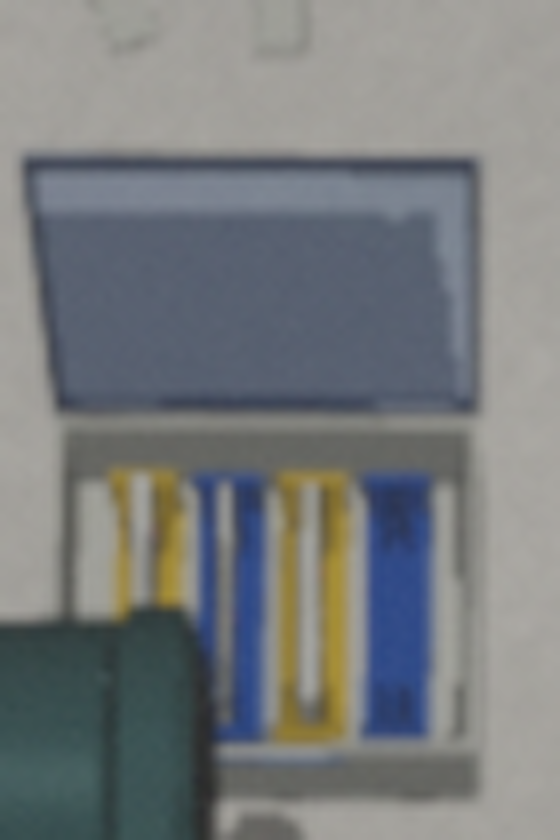

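```bash
python3 - <<'E'
from h import *
t=load('t22')
e,r=ray(t,250+250/8,60+158/8)
# where does the ray meet the arc of the lid's front edge?
for th in (1.75,1.8,1.85,1.9):
    P=H+.13*np.array([-np.cos(th),np.sin(th)]); q=e+r*(P[1]-e[2])/r[2]; print(th,round(q[0]-P[0],4))
robot.close_job()
E
```

```text
1.75 0.017
1.8 0.0113
1.85 0.0058
1.9 0.0005
the job is handed in; nothing more can be done
```

The cassette is filed in the empty wide slot, the lid is open and holding, and the spatula is back on the grey mat. I handed the job in at about 28 s of the 66 s allowed; `close_job` reports no verdict.

- **Lid:** I pushed the larger green spatula's blade about 55–60 mm into the notch and levered the lid up. I then swung it back with the blade tip. Two measurements of the final angle differ slightly: about 1.87 rad from the blade tip's position, and about 1.9 rad from the last top picture, good to about 2 mm. Both are well past upright, and the lid stayed there for the rest of the job.
- **Spatula:** I set it down with about 5 N of contact before opening the fingers. The last pictures show it lying inside the mat.
- **Cassette:** I lowered it in the grip into the left-hand yellow holder. It met the slot floor at a tool height of 24.6 mm, where 24.5 mm was expected, with about 6 N of contact. After release its top looked level with the filed cassettes. The arm hid its front end in the last top picture, but the wrist picture just before showed the whole cassette.
- **Surroundings:** The two filed cassettes, the bottle and the jar look unmoved in the last pictures. The robot was clear of everything, and no reading exceeded about 7 N.

The cameras disagreed on positions by 2–6 mm, for example the box front at 0.555 m from the top view and 0.562 m from the scene view. For the notch and the slot I therefore aligned by how the blade or cassette lined up with its target in the wrist picture.

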